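# Clear up the knob station at the end of workshop class

### The job

Clear up the drawer-knob station: with the scoop, move all the wooden ball knobs from the grey bin into the green tray, never touching the knobs with the fingers, then lay the scoop back flat in the middle of its black mat. Also stack all the black bit cases flat in one straight, square column on the yellow stand, its long side along the cases' long sides (before or after the scooping, in any order). Leave the glue, screwdriver and sanding block where they are.

Things in the scene. Friction and masses are not known exactly. Their poses are not given: they have to be found in the camera images.
- bin: Fixed grey bin, open on top. Inside: flat floor 235 (x) by 90 mm (y), 4 mm thick; near (-x) and side walls upright, far (+x) wall leans out at 45 degrees from the floor's far edge; rim 50 mm above the bench, walls 4 mm. Origin: on the bench under the flat floor's centre (floor from x = -117 to +117 mm); x along it, away from the robot, z up. The knobs lie on the floor in its far half.
- tray: Fixed green open tray, outside 200 mm (x) by 150 mm (y) by 50 mm high, walls and floor 4 mm. Origin: centre of its underside, x and y along its sides, z up.
- mat: Fixed black rubber mat where the scoop lives, 170 mm (x) by 100 mm (y) by 4 mm thick; origin at the centre of its underside. Laid back properly, the scoop's pan is centred on it.
- stand: Fixed low yellow stand with a plywood-coloured patch the size of a case, on which the column of cases is built: 100 mm (x) by 70 mm (y) by 12 mm high; origin at the centre of its underside, x along its long side. Its place varies.
- scoop: Loose aluminium scoop, 0.20 kg. Pan 100 (x) by 76 mm (y) outside, floor 2.5 mm, open front at x = +50, rear wall 36 mm high at x = -50, side walls 3 mm thick, 30 mm high, from rear wall to x = +25. Straight wooden handle, 22 (y) by 18 mm, rises at the rear wall leaning back (to -x) 12 degrees from z; top 134 mm up. Origin: centre of pan underside; x out of the open front, z up.
- scoop_grip (a point): Point on the axis of the scoop's handle, 35 mm below its top end: at x = -69 mm, z = 100 mm in the scoop's frame. A good place to pinch it across its 22 mm width, fingers pointing down along the handle.
- scoop_lip (a point): Middle of the pan's front edge, on its underside: x = +50 mm in the scoop's frame.
- knob1: A loose turned wooden ball knob, a plain ball 22 mm in diameter (origin at its centre), 12 g, some pale wood, some painted orange; it rolls only on slopes steeper than about 10 degrees. Of seven knobs, four to seven are present (the others read None).
- knob2: A loose turned wooden ball knob, a plain ball 22 mm in diameter (origin at its centre), 12 g, some pale wood, some painted orange; it rolls only on slopes steeper than about 10 degrees. Of seven knobs, four to seven are present (the others read None).
- knob3: A loose turned wooden ball knob, a plain ball 22 mm in diameter (origin at its centre), 12 g, some pale wood, some painted orange; it rolls only on slopes steeper than about 10 degrees. Of seven knobs, four to seven are present (the others read None).
- knob4: A loose turned wooden ball knob, a plain ball 22 mm in diameter (origin at its centre), 12 g, some pale wood, some painted orange; it rolls only on slopes steeper than about 10 degrees. Of seven knobs, four to seven are present (the others read None).
- knob5: A loose turned wooden ball knob, a plain ball 22 mm in diameter (origin at its centre), 12 g, some pale wood, some painted orange; it rolls only on slopes steeper than about 10 degrees. Of seven knobs, four to seven are present (the others read None).
- knob6: A loose turned wooden ball knob, a plain ball 22 mm in diameter (origin at its centre), 12 g, some pale wood, some painted orange; it rolls only on slopes steeper than about 10 degrees. Of seven knobs, four to seven are present (the others read None).
- knob7: A loose turned wooden ball knob, a plain ball 22 mm in diameter (origin at its centre), 12 g, some pale wood, some painted orange; it rolls only on slopes steeper than about 10 degrees. Of seven knobs, four to seven are present (the others read None).
- case1: Loose closed black drill-bit case with yellow latches on both long sides and a yellow badge on top: 84 mm (x) by 54 mm (y) by 36 mm high, 0.17 to 0.35 kg; origin at the centre of its underside, z up. Of four cases, three or four are present (the others read None).
- case2: Loose closed black drill-bit case with yellow latches on both long sides and a yellow badge on top: 84 mm (x) by 54 mm (y) by 36 mm high, 0.17 to 0.35 kg; origin at the centre of its underside, z up. Of four cases, three or four are present (the others read None).
- case3: Loose closed black drill-bit case with yellow latches on both long sides and a yellow badge on top: 84 mm (x) by 54 mm (y) by 36 mm high, 0.17 to 0.35 kg; origin at the centre of its underside, z up. Of four cases, three or four are present (the others read None).
- case4: Loose closed black drill-bit case with yellow latches on both long sides and a yellow badge on top: 84 mm (x) by 54 mm (y) by 36 mm high, 0.17 to 0.35 kg; origin at the centre of its underside, z up. Of four cases, three or four are present (the others read None).
- glue: Bystander: white glue bottle, 44 mm across, 110 mm high, at the far side; origin under its centre.
- driver: Bystander: yellow-handled screwdriver lying at the far side; origin under its middle.
- sander: Bystander: cork and green sanding block, 100 by 60 by 40 mm, far right; origin under its centre.
Mind the look-alikes: they are no part of the job. What is shaped like the case4 but blue or purple is not meant.

How it is judged (in metres and radians):
On the way, in this order (a step that is already met when the one before it is completed fails the run):
1. the scoop is picked up (height (world z) of scoop above 0.05 m), for 0.2 s.
2. every knob lies in the tray (x of knob1 in the frame of tray between -0.096 and 0.096 m and y of knob1 in the frame of tray between -0.071 and 0.071 m and z of knob1 in the frame of tray between 0 and 0.055 m and x of knob2 in the frame of tray between -0.096 and 0.096 m and y of knob2 in the frame of tray between -0.071 and 0.071 m and z of knob2 in the frame of tray between 0 and 0.055 m and x of knob3 in the frame of tray between -0.096 and 0.096 m and y of knob3 in the frame of tray between -0.071 and 0.071 m and z of knob3 in the frame of tray between 0 and 0.055 m and x of knob4 in the frame of tray between -0.096 and 0.096 m and y of knob4 in the frame of tray between -0.071 and 0.071 m and z of knob4 in the frame of tray between 0 and 0.055 m and x of knob5 in the frame of tray between -0.096 and 0.096 m and y of knob5 in the frame of tray between -0.071 and 0.071 m and z of knob5 in the frame of tray between 0 and 0.055 m and x of knob6 in the frame of tray between -0.096 and 0.096 m and y of knob6 in the frame of tray between -0.071 and 0.071 m and z of knob6 in the frame of tray between 0 and 0.055 m and x of knob7 in the frame of tray between -0.096 and 0.096 m and y of knob7 in the frame of tray between -0.071 and 0.071 m and z of knob7 in the frame of tray between 0 and 0.055 m), for 0.2 s.
3. the scoop is back flat on its mat (horizontal distance between scoop and mat below 0.025 m and angle between scoop's own z axis and vertical below 0.12 rad and height (world z) of scoop below 0.012 m), for 0.2 s.
At the end, for the whole second after the job is handed in: Every knob present is in the tray; the scoop lies flat on its mat, its origin within 25 mm of the mat's middle; every case present is flat in one column on the stand, each centred within 10 mm of the stand's centre and its long side within 0.15 rad of the stand's; all at rest and released (all of step 2 and all of step 3 and horizontal distance between each of case1, case2, case3, case4 and stand below 0.01 m and angle between each of case1, case2, case3, case4's own z axis and vertical below 0.08 rad and angle between the x axis of each of case1, case2, case3, case4 and the x axis of stand, either way round below 0.15 rad and linear speed of each of case1, case2, case3, case4 below 0.02 m/s); the robot touches nothing.
It fails at once if a knob is touched with the fingers (contact force between the fingers and knob1 above 0.5 N or contact force between the fingers and knob2 above 0.5 N or contact force between the fingers and knob3 above 0.5 N or contact force between the fingers and knob4 above 0.5 N or contact force between the fingers and knob5 above 0.5 N or contact force between the fingers and knob6 above 0.5 N or contact force between the fingers and knob7 above 0.5 N).
It fails at once if a bystander is moved more than 40 mm (distance of any of glue, driver, sander from where it was at the start of the episode above 0.04 m).
Of case1, case2, case3, case4 only 3 to 4 are there at a start; the rules pass over those that are not, and their reading is None.
Of knob1, knob2, knob3, knob4, knob5, knob6, knob7 only 4 to 7 are there at a start; the rules pass over those that are not, and their reading is None.
At some moment in a run one of scoop may be knocked a few centimetres aside while the robot is not near it.
It also fails if it takes over 210 s, if anything falls off the work surface, if the arm or the gripper's body presses on something with over 40 N, if the wrist force passes 120 N, or if a joint passes its speed limit or range.

### The arm

A 7-joint arm with a two-finger parallel gripper is mounted at the origin on the work surface. World frame = base frame: x ahead of the robot, y to its left, z up, the work surface at z = 0. Lengths are in mm, angles in rad, forces in N, time in s.
With the tool pointing down it reaches from about 425 to 875 mm from the base axis. Payload 4.7 kg.
Tool frame: the origin (TCP) lies midway between the tips of the shut fingers; the grasp point (between the pads) lies 19 mm behind it; z points along the fingers, y is the direction in which the jaws open and shut (so a half turn about z gives the same grasp; the last joint's range is limited). The gripper opens to 87 mm and grips with 3 to 60 N. Pads are 19 mm wide; open, the fingers measure 117 mm over their backs; the gripper's body (75 mm by 190 mm) begins 51 mm behind the grasp point.
Start: joints at [-1.239, 0.321, -0.07, 1.45, 0.023, 1.371, -0.057], TCP at [203.138, 617.463, 222.587] pointing down, gripper open.
Joint ranges: [-2.86, 2.86], [-0.3, 2.09], [-1.38, 1.24], [0.06, 2.45], [-1.56, 4.7], [0.09, 2.05], [-2.69, 2.69]. Speed limits (rad/s): [2.57, 2.57, 3.14, 3.14, 3.14, 3.14, 3.14].

### API

Orientations are given as a unit quaternion [x, y, z, w].
In Python, from station import r gives the robot as it stands.
- The arm moves only by the tool send_rows, never from a script. Its argument "increments" is a list of rows, each a list of 3 entries, a list of its own where there are three numbers: the turn, a rotation vector about the tool's x, y, z in degrees, then the shift along the tool's x, y, z in mm, then the finger opening in mm, from 0 to 87. In form: [[[ax, ay, az], [dx, dy, dz], fingers], ...]. A call has 1 to 12 rows; each row is the pose to reach, as a shift and turn from the pose measured when the call began, along the tool's axes at that moment; what a row does not reach only later rows make up. A row lasts 1/8 s, in which the tool goes at most 62.5 mm and 10.7 degrees, less where a joint would pass 70% of its speed; a pose out of reach is approached as far as the arm can. A call with a gripper value outside its range is refused whole. The fingers move at their own pace and stop on an object; "grip_force" is the grip in N (left out, the last holds). Time passes only in rows, so rows that repeat a pose let the fingers close. It gives the time, the measured TCP pose, the force and the opening at its end, in the units of the state.
- r.get_state(): the state, without advancing time (a new reading comes with each control period).
- r.read_camera(name): name is "scene" or "top"; returns a dict with "frame" (400x640x3 uint8, red, green, blue), "fov_y" (degrees; the focal length in pixels is half the picture's height over the tangent of half this angle, whatever the lens; pixels are square), "cx", "cy" (the principal point, pixels), "view" (4x4, takes a point from world to camera coordinates). Camera axes: x right, y down, z forward; pixel columns grow to the right and rows downward; lengths in mm; the calibration is good to about 2 mm. A picture is of the moment at which its call begins. There is no depth.
- r.job_done(): hands the job in, once; it reports no verdict.
The state is a dict: "clock": time; "qpos": joint angles; "dq": joint speeds; "effort": joint torques, N m; "eef_pos": TCP position; "tool_rot": TCP orientation; "wrist_force": force on the tool from outside, world axes, zero at the start; "torque": the same for the moment, N m; "gripper_width": finger opening in mm.
Only numpy, scipy, OpenCV 4.12 (cv2) and the standard library are available. Lean on these libraries where they do the work, as an engineer would, in place of code of your own. Each camera call takes 0.05 s, during which the arm holds its last target.

## Working session

There is one attempt and no reset: what is moved stays moved. The work goes in short steps, Python scripts to look and compute and a tool call to move; the robot and the scene stay as the last step left them, time stands still between calls to the robot, and variables do not carry over. Pictures are saved under pics/ and viewed, and the job is handed in when it is done.

Besides the shell and the picture viewer there is one more tool, called after ">>>" as name(argument=value, ...), one argument or row to a line, values as JSON. send_rows: Moves the arm, as the interface text tells. Its arguments: {"type":"object","properties":{"increments":{"type":"array"},"grip_force":{"type":"number"}},"required":["increments"]}

```bash
ls; mkdir -p pics; python3 - <<'E'
from station import r
import cv2,json
s=r.get_state();print(s)
for n in("scene","top"):
    c=r.read_camera(n);cv2.imwrite(f"pics/a_{n}.png",c["frame"][:,:,::-1]);print(n,c["fov_y"],c["cx"],c["cy"],c["view"])
E
```

```text
pics
{'clock': 0.0, 'qpos': array([-1.23890936,  0.32180552, -0.07009316,  1.45170737,  0.02259349,
        1.37080815, -0.05691101]), 'dq': array([ 1.04456093e-03, -4.74627558e-05,  4.57144116e-04, -8.03652778e-04,
        5.62019072e-04,  7.02799825e-04,  1.78621525e-04]), 'effort': array([-3.93655755e-04, -4.91303301e+01, -4.03953027e-01, -3.12521839e+01,
       -6.38593105e-02,  4.39890660e-02,  1.83236234e-04]), 'eef_pos': array([202.96401472, 616.89525424, 221.45669695]), 'tool_rot': array([ 1.58212331e-01,  9.87404636e-01, -9.64619912e-04, -1.07937873e-04]), 'wrist_force': array([-0.12068461,  0.17880847, -0.48292202]), 'torque': array([ 0.02912823, -0.00531656,  0.06239721]), 'gripper_width': 87.10107499563749}
scene 54.28450581261956 319.69501288185273 202.9744818893359 [[-8.07861787e-01  5.89104864e-01  1.77424042e-02  5.70861354e+02]
 [ 4.38238372e-01  6.20557511e-01 -6.50273408e-01 -1.51854444e+02]
 [-3.94089409e-01 -5.17555635e-01 -7.59493056e-01  1.29829642e+03]
 [ 0.00000000e+00  0.00000000e+00  0.00000000e+00  1.00000000e+00]]
top 53.970986472843336 318.8464166185265 205.20501532629643 [[-2.84587280e-02 -9.99470987e-01 -1.57431479e-02 -4.62294106e+01]
 [-9.91947468e-01  3.01819543e-02 -1.23001095e-01  6.48542907e+02]
 [ 1.23411185e-01  1.21159210e-02 -9.92281656e-01  1.27801012e+03]
 [ 0.00000000e+00  0.00000000e+00  0.00000000e+00  1.00000000e+00]]
```

View pics/a_scene.png

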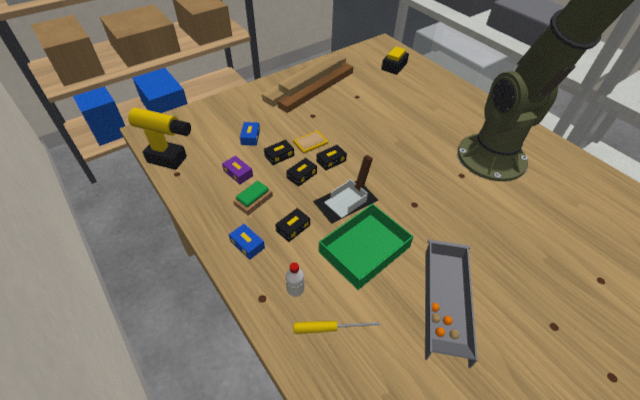

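View pics/a_top.png

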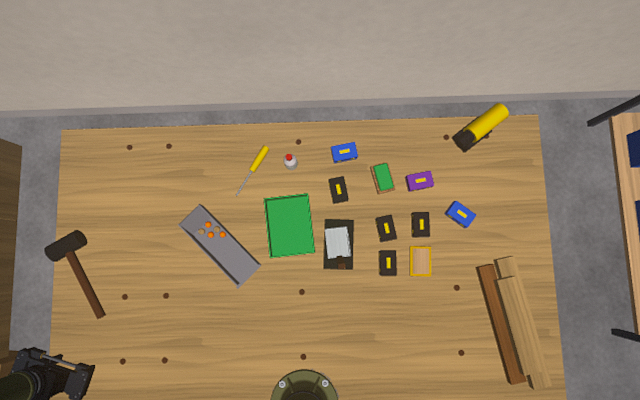

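The top view (up = +x, left = +y) has black cases at about (338,190), (386,228), (421,224) and (388,263). The look-alikes are blue at (344,152) and (461,214) and purple at (420,181). The stand is at (421,261), the mat and scoop at (338,244), the tray at (290,226) and the bin at (220,245). I can see 5 or so knobs.

```bash
cat > h.py <<'E'
import numpy as np, cv2
def K(c):
    f=200/np.tan(np.radians(c["fov_y"]/2)); return f
def ray(c,u,v):
    V=np.array(c["view"]);R=V[:3,:3];t=V[:3,3];f=K(c)
    d=R.T@np.array([(u-c["cx"])/f,(v-c["cy"])/f,1]);return -R.T@t,d
def onz(c,u,v,z):
    o,d=ray(c,u,v);return (o+d*(z-o[2])/d[2])
def proj(c,p):
    V=np.array(c["view"]);q=V[:3,:3]@np.array(p,float)+V[:3,3];f=K(c)
    return np.array([f*q[0]/q[2]+c["cx"],f*q[1]/q[2]+c["cy"]])
def tri(c1,p1,c2,p2):
    o1,d1=ray(c1,*p1);o2,d2=ray(c2,*p2);d1/=np.linalg.norm(d1);d2/=np.linalg.norm(d2)
    A=np.stack([d1,-d2],1);s=np.linalg.lstsq(A,o2-o1,rcond=None)[0]
    a=o1+s[0]*d1;b=o2+s[1]*d2;return (a+b)/2,np.linalg.norm(a-b)
E
python3 - <<'E'
from station import r
import cv2
c=r.read_camera("top");s=r.read_camera("scene")
a=cv2.cvtColor(c["frame"],4);b=cv2.cvtColor(s["frame"],4)
f=lambda im,x,y,w,h,k:cv2.resize(im[y:y+h,x:x+w],None,fx=k,fy=k,interpolation=cv2.INTER_CUBIC)
cv2.imwrite("pics/b1.png",f(a,170,140,160,150,5));cv2.imwrite("pics/b2.png",f(a,315,140,160,140,5));cv2.imwrite("pics/b3.png",f(b,225,110,160,140,5));cv2.imwrite("pics/b4.png",f(b,310,150,180,220,2.7))
E
```

```text
(no output)
```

View pics/b1.png

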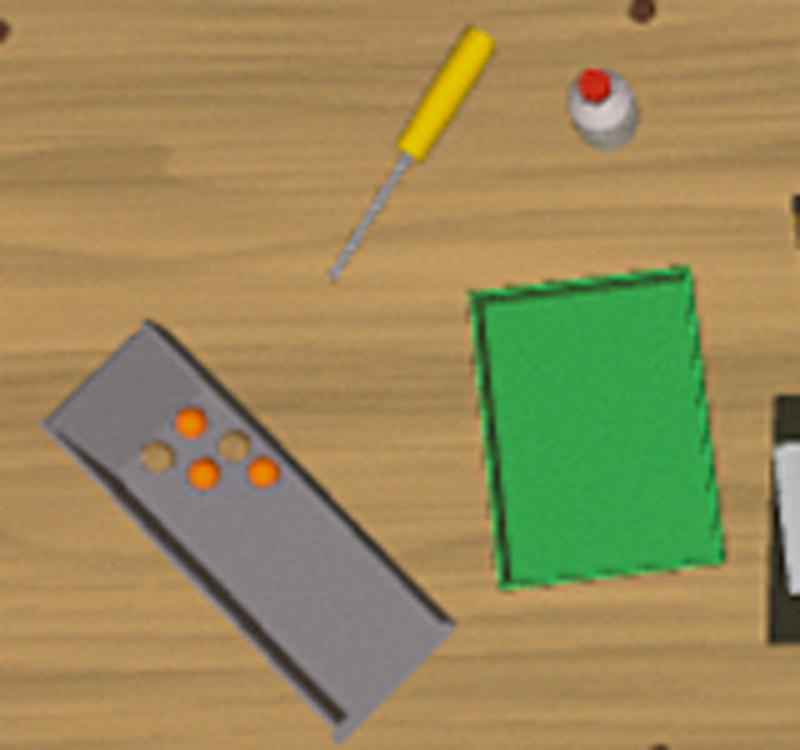

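View pics/b2.png

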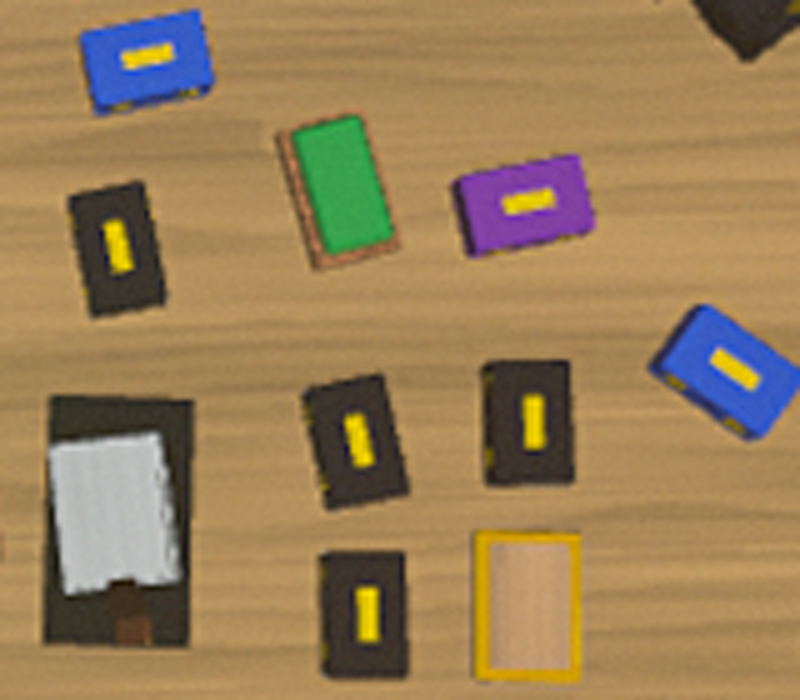

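View pics/b3.png

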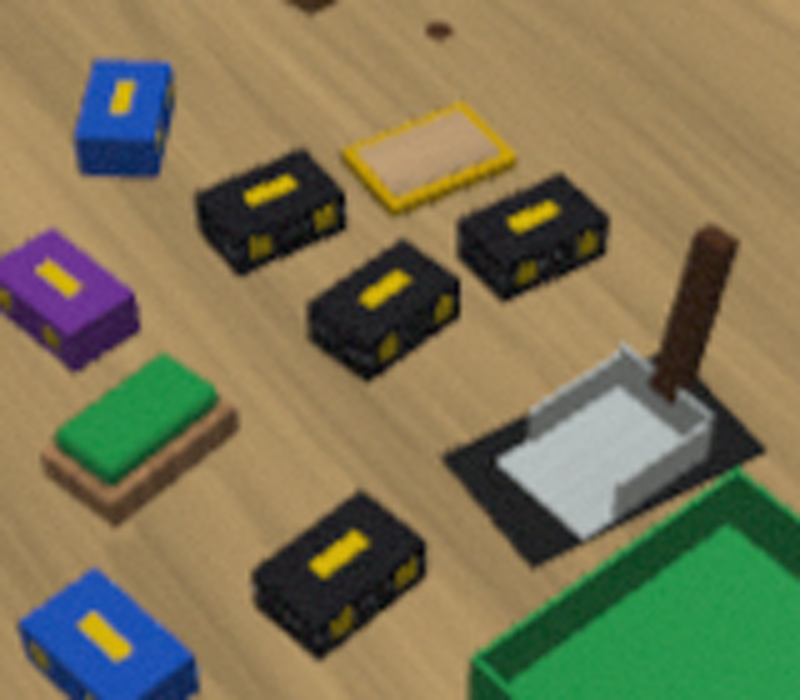

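View pics/b4.png

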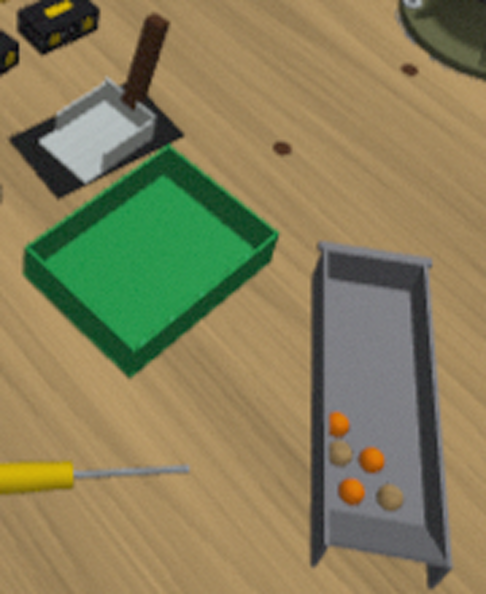

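```bash
cat > meas.py <<'E'
from station import r
from h import *
T=r.read_camera("top");S=r.read_camera("scene")
def hsv(c): 
    return cv2.cvtColor(cv2.resize(c["frame"],None,fx=4,fy=4,interpolation=cv2.INTER_CUBIC),cv2.COLOR_RGB2HSV)
def blobs(c,lo,hi,box,amin=10,z=None):
    m=cv2.inRange(hsv(c),lo,hi);x0,y0,x1,y1=[4*b for b in box];k=np.zeros_like(m);k[y0:y1,x0:x1]=m[y0:y1,x0:x1]
    out=[]
    for q in cv2.findContours(k,cv2.RETR_EXTERNAL,cv2.CHAIN_APPROX_NONE)[0]:
        if cv2.contourArea(q)<amin*16: continue
        M=cv2.moments(q);u=np.array([M["m10"],M["m01"]])/M["m00"]
        out.append(((u+.5)/4-.5,(q[:,0]+.5)/4-.5,M["m00"]/16))
    return out
def rect(c,pts,z):
    P=np.array([onz(c,u,v,z)[:2] for u,v in pts]).astype(np.float32)
    (cx,cy),(w,h),a=cv2.minAreaRect(P)
    if w<h: w,h,a=h,w,a+90
    return np.round([cx,cy,w,h,(a+90)%180-90],1)
Y=((20,140,120),(35,255,255))
E
python3 - <<'E'
from meas import *
print("cam",-np.array(T["view"])[:3,:3].T@np.array(T["view"])[:3,3],-np.array(S["view"])[:3,:3].T@np.array(S["view"])[:3,3])
print("badges top")
for u,p,a in blobs(T,*Y,(325,145,435,290),5):
    x=onz(T,*u,36); print(u.round(1),a,x.round(1),rect(T,p,36), proj(S,x).round(1))
print("badges scene")
for u,p,a in blobs(S,*Y,(225,110,350,260),5):
    print(u.round(1),a,onz(S,*u,36).round(1),rect(S,p,36))
print("dark")
for u,p,a in blobs(T,(0,0,0),(180,255,75),(325,170,435,290),100): print(u.round(1),a,rect(T,p,36),rect(T,p,4))
print("green")
for u,p,a in blobs(T,(45,80,30),(80,255,255),(250,180,320,270),100): print(u.round(1),a,rect(T,p,50))
print("stand")
for u,p,a in blobs(T,(15,100,120),(35,255,255),(408,240,436,280),20): print(u.round(1),a,rect(T,p,12))
print("scoop")
for u,p,a in blobs(T,(0,0,120),(180,60,255),(322,225,356,260),50): print(u.round(1),a,rect(T,p,2.5))
print("bin")
for u,p,a in blobs(T,(0,0,60),(180,50,200),(175,195,265,295),300):
    print(u.round(1),a,rect(T,p,50)); print([onz(T,*x,50)[:2].round(0) for x in cv2.boxPoints(cv2.minAreaRect(p.astype(np.float32)))])
E
```

```text
cam [ 484.28412149  -81.26351666 1347.18969114] [1039.37038771  429.8778449   877.17175845]
badges top
[388.1 262.3] 43.5 [ 450.8 -288.    36. ] [ 450.7 -287.7   36.    14.    -2.8] [331.5 153.8]
[420.1 260.8] 649.1875 [ 452.7 -393.3   36. ] [ 453.1 -393.8  100.9   71.2   -3.2] [311.9 136.5]
[386.3 227.6] 40.4375 [ 565.3 -287.9   36. ] [ 565.3 -287.7   35.8   14.5    9.7] [301.8 168.4]
[421.3 223.8] 39.6875 [ 574.6 -404.6   36. ] [ 574.8 -404.8   35.9   14.4   -1.5] [278.9 148.7]
[338.2 188.8] 39.3125 [ 701.2 -132.1   36. ] [ 701.5 -131.9   35.9   14.7   10.4] [293.  221.4]
[420.2 179.8] 27.375 [ 723.2 -410.    36. ] [ 723.2 -410.1   33.3   11.1  -81. ] [236.9 166.3]
[344.1 150.8] 23.0625 [ 832.1 -156.8   36. ] [ 832.1 -156.9   32.4   10.3  -79.9] [246.1 238.1]
badges scene
[245.6 236.9] 35.21875 [ 831.5 -160.7   36. ] [ 831.4 -161.    32.8   10.2  -81. ]
[292.3 220.3] 46.53125 [ 700.8 -136.1   36. ] [ 700.6 -136.1   35.5   14.2    9.4]
[301.5 167.3] 32.09375 [ 563.6 -292.5   36. ] [ 563.6 -292.6   35.9   14.3   10.2]
[236.3 165.3] 22.21875 [ 722.6 -415.    36. ] [ 722.4 -415.1   32.
[... 476 characters left out ...]
[ 517.1 -126.4  163.2   94.7   -3.2] [ 517.9 -127.5  167.1   97.    -3.2]
[385.7 227.8] 381.625 [ 564.9 -285.3   81.2   55.7   10.4] [ 566.9 -290.3   83.2   57.    10.4]
[420.2 224. ] 397.1875 [ 574.2 -400.8   82.3   57.6   -1.3] [ 576.3 -408.5   84.3   59.    -1.3]
[338.1 189.4] 359.25 [ 699.4 -131.8   84.4   52.2    9.8] [ 704.6 -133.1   86.5   53.4    9.8]
green
[288.7 225.3] 2697.34375 [583.1  36.5 200.3 151.4   5.2]
stand
[421.5 259.5] 1103.0625 [ 456.8 -404.3  134.8   93.3   -3.2]
scoop
[337.1 242. ] 658.53125 [ 523.1 -123.9  102.4   79.6    5. ]
bin
[219.1 245.5] 2650.0 [523.9 269.8 293.1 107.3  43.5]
[array([589., 414.]), array([666., 336.]), array([455., 130.]), array([381., 208.])]
```

```bash
cat > plan.py <<'E'
import numpy as np
from scipy.spatial.transform import Rotation as R, Slerp
D=R.from_matrix(np.diag([1.,-1,-1]))
def tool(yaw,pitch=0): # pitch>0: fingers swing toward -x of yaw heading? (nose down)
    return R.from_euler('z',yaw,degrees=True)*R.from_euler('y',pitch,degrees=True)*D
A12=R.from_matrix(np.array([[np.cos(np.radians(12)),0,np.sin(np.radians(12))],[0,-1,0],[np.sin(np.radians(12)),0,-np.cos(np.radians(12))]]).T)
def A12m():
    c,s=np.cos(np.radians(12)),np.sin(np.radians(12))
    return R.from_matrix(np.array([[c,0,s],[0,-1,0],[s,0,-c]]).T)
G=np.array([-65.05,0,81.4])
def scoop(org,yaw,p=0,point=(0,0,0)):
    """tool pose such that scoop-frame 'point' is at org"""
    Rs=R.from_euler('z',yaw,degrees=True)*R.from_euler('y',p,degrees=True)
    return np.array(org,float)+Rs.apply(G-np.array(point)),Rs*A12m()
def rows(s,wps,n,f):
    """wps: list of (pos,Rot); n: rows for each segment; linear/slerp"""
    p0=np.array(s["eef_pos"]);r0=R.from_quat(s["tool_rot"]);out=[];P,Q=p0,r0
    for (p,q),k in zip(wps,n):
        p=np.array(p,float);rv=(Q.inv()*q).as_rotvec()
        for i in range(1,k+1):
            pp=P+(p-P)*i/k;qq=Q*R.from_rotvec(rv*i/k)
            a=(r0.inv()*qq).as_rotvec(degrees=True);d=r0.inv().apply(pp-p0)
            out.append([[round(float(x),1) for x in a],[round(float(x),1) for x in d],f])
        P,Q=p,q
    print(str(out).replace(" ",""))
E
python3 - <<'E'
from station import r
from plan import *
s=r.get_state()
w=[];
for i in range(1,12):
    az=np.radians(71.8-i*9.5);rr=650-i*9
    w.append(([rr*np.cos(az),rr*np.sin(az),250],tool(161.8-i*10)))
rows(s,w,[1]*11,87)
E
```

```text
[[[-0.0,0.0,10.0],[-105.6,-17.6,-27.8],87],[[-0.0,0.0,20.0],[-205.6,-52.2,-27.8],87],[[-0.0,0.0,30.0],[-297.1,-102.3,-27.7],87],[[-0.0,0.0,40.0],[-377.9,-165.9,-27.7],87],[[-0.0,0.0,50.0],[-445.9,-241.0,-27.6],87],[[-0.0,0.0,60.0],[-499.7,-325.2,-27.6],87],[[-0.0,0.0,70.0],[-538.2,-415.7,-27.5],87],[[-0.0,0.0,80.0],[-560.8,-509.9,-27.5],87],[[-0.0,0.0,90.0],[-567.2,-605.1,-27.4],87],[[-0.0,0.0,100.0],[-557.8,-698.6,-27.3],87],[[-0.0,0.0,110.0],[-533.4,-787.7,-27.3],87]]
```

```bash
python3 - <<'E'
from station import r
from plan import *
s=r.get_state()
w=[];
for i in range(1,12):
    az=np.radians(71.8-i*5);rr=650-i*4
    w.append(([rr*np.cos(az),rr*np.sin(az),250],tool(161.8-i*8)))
rows(s,w,[1]*11,87)
E
```

```text
[[[-0.0,0.0,8.0],[-56.1,-6.3,-27.8],87],[[-0.0,0.0,16.0],[-111.3,-17.6,-27.8],87],[[-0.0,0.0,24.0],[-165.0,-33.6,-27.8],87],[[-0.0,0.0,32.0],[-216.7,-54.0,-27.8],87],[[-0.0,0.0,40.0],[-266.1,-78.8,-27.7],87],[[-0.0,0.0,48.0],[-312.9,-107.7,-27.7],87],[[-0.0,0.0,56.0],[-356.6,-140.3,-27.7],87],[[-0.0,0.0,64.0],[-397.1,-176.4,-27.7],87],[[-0.0,0.0,72.0],[-434.0,-215.6,-27.6],87],[[-0.0,0.0,80.0],[-467.2,-257.7,-27.6],87],[[-0.0,0.0,88.0],[-496.3,-302.2,-27.6],87]]
```

>>> send_rows(
  increments=[
    [[0, 0, 8], [-56, -6, -28], 87],
    [[0, 0, 16], [-111, -18, -28], 87],
    [[0, 0, 24], [-165, -33, -28], 87],
    [[0, 0, 32], [-217, -54, -28], 87],
    [[0, 0, 40], [-266, -79, -28], 87],
    [[0, 0, 48], [-313, -108, -28], 87],
    [[0, 0, 56], [-357, -140, -28], 87],
    [[0, 0, 64], [-397, -176, -28], 87],
    [[0, 0, 72], [-434, -216, -28], 87],
    [[0, 0, 80], [-467, -258, -28], 87],
    [[0, 0, 88], [-496, -302, -28], 87],
  ],
  grip_force=40,
)

```text
clock: 1.68
eef_pos: [580.4, 173.7, 250.4]
tool_rot: [0.801, 0.598, -0.0, 0.0]
wrist_force: [1.2, -0.2, 0.8]
gripper_width: 86.6
```

```bash
python3 - <<'E'
from station import r
from plan import *
s=r.get_state();print(s["eef_pos"],s["tool_rot"],s["qpos"],s["clock"])
w=[];a0=np.degrees(np.arctan2(s["eef_pos"][1],s["eef_pos"][0]))
m=R.from_quat(s["tool_rot"]).as_matrix()[:,0];y0=np.degrees(np.arctan2(m[1],m[0]));print(a0,y0)
for i in range(1,12):
    az=np.radians(a0+(-34-a0)*i/11);rr=606+(550-606)*i/11
    w.append(([rr*np.cos(az),rr*np.sin(az),230],tool(y0+(-2-y0)*i/11)))
rows(s,w,[1]*11,87)
E
```

```text
[580.44162016 173.71594379 250.40003951] [ 8.01141043e-01  5.98475523e-01 -9.28125860e-05  2.65103529e-04] [-0.69813665  0.22195658  0.43105088  1.54109191 -0.0929202   1.39898551
 -0.54811101] 1.675
16.661514618650777 73.5215848619662
[[[0.0,0.0,6.9],[-44.2,20.6,20.4],87],[[0.0,0.0,13.7],[-89.6,37.3,20.5],87],[[0.0,0.0,20.6],[-135.7,50.1,20.5],87],[[0.0,0.0,27.5],[-182.4,59.1,20.5],87],[[0.0,0.0,34.3],[-229.3,64.2,20.5],87],[[0.0,0.0,41.2],[-276.0,65.5,20.5],87],[[0.0,0.0,48.1],[-322.2,63.0,20.6],87],[[0.0,0.0,54.9],[-367.7,56.8,20.6],87],[[0.0,0.0,61.8],[-412.2,47.0,20.6],87],[[0.0,0.0,68.7],[-455.3,33.7,20.6],87],[[0.0,0.0,75.5],[-496.8,17.1,20.6],87]]
```

>>> send_rows(
  increments=[
    [[0, 0, 7], [-44, 21, 20], 87],
    [[0, 0, 14], [-90, 37, 20], 87],
    [[0, 0, 21], [-136, 50, 20], 87],
    [[0, 0, 28], [-182, 59, 20], 87],
    [[0, 0, 34.5], [-229, 64, 20], 87],
    [[0, 0, 41], [-276, 65, 20], 87],
    [[0, 0, 48], [-322, 63, 20], 87],
    [[0, 0, 55], [-368, 57, 20], 87],
    [[0, 0, 62], [-412, 47, 20], 87],
    [[0, 0, 69], [-455, 34, 20], 87],
    [[0, 0, 75.5], [-497, 17, 20], 87],
    [[0, 0, 75.5], [-497, 17, 20], 87],
  ],
)

```text
clock: 3.18
eef_pos: [452.6, -311.8, 231.2]
tool_rot: [1.0, -0.021, 0.0, 0.001]
wrist_force: [0.6, 0.8, -0.5]
gripper_width: 87.2
```

```bash
python3 - <<'E'
from meas import *
s=r.get_state();p=s["eef_pos"];print(p,s["qpos"],s["clock"],s["gripper_width"])
from plan import *
q=R.from_quat(s["tool_rot"]);print(q.as_matrix().round(3))
for n,c in(("t",T),("s",S)):
    im=cv2.cvtColor(c["frame"],4).copy();pt=[proj(c,p+q.apply([0,d,0])) for d in(-43.5,0,43.5)];print(n,np.round(pt,1))
    u,v=map(int,pt[1]);u0=max(0,u-50);v0=max(0,v-50);cr=cv2.resize(im[v0:v0+100,u0:u0+100],None,fx=6,fy=6,interpolation=cv2.INTER_NEAREST)
    for a,b in pt: cv2.circle(cr,(int((a-u0+.5)*6),int((b-v0+.5)*6)),3,(0,0,255),-1)
    cv2.imwrite(f"pics/c_{n}.png",cr)
E
```

```text
[ 455.86917727 -307.56687944  230.75867155] [-0.25939536  0.12618177  0.88129826  1.71773702 -0.10059885  1.34373031
 -0.96480924] 3.275 87.28168634856361
[[ 0.999 -0.035  0.001]
 [-0.035 -0.999  0.   ]
 [ 0.001 -0.    -1.   ]]
t [[390.5 261.7]
 [406.  261.8]
 [421.6 261.9]]
s [[337.7 107.1]
 [328.7  99.3]
 [320.1  91.9]]
```

View pics/c_t.png

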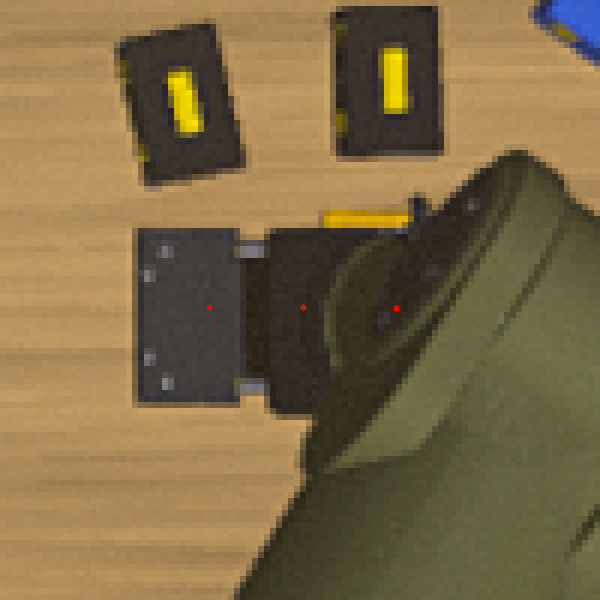

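View pics/c_s.png

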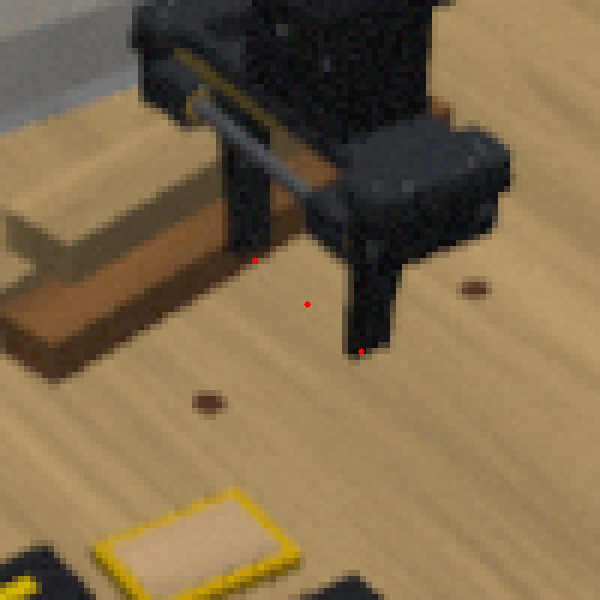

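```bash
python3 - <<'E'
from meas import *
T["frame"]=cv2.imread("pics/a_top.png")[:,:,::-1];S["frame"]=cv2.imread("pics/a_scene.png")[:,:,::-1]
for nm,lo,hi,bt,bs,z in [("stand",(21,150,120),(35,255,255),(408,243,436,280),(290,125,330,155),12),
 ("mat",(0,0,0),(180,255,75),(320,215,356,272),(312,182,380,222),4),
 ("tray",(45,80,30),(80,255,255),(250,180,320,270),(315,200,415,290),50),
 ("orange",(3,170,150),(16,255,255),(195,215,235,245),(425,290,470,350),15)]:
    for c,b in((T,bt),(S,bs)):
        for u,p,a in blobs(c,lo,hi,b,5): print(nm,u.round(1),a,onz(c,*u,z).round(1),rect(c,p,z))
print("wood ball top hand:",[onz(T,170+x/5,140+y/5,15).round(0)[:2] for x,y in((157,457),(235,446),(190,422),(203,473),(263,472))])
print("wood ball scn hand:",[onz(S,310+x/2.7,150+y/2.7,15).round(0)[:2] for x,y in((390,497),(340,453),(351,490),(371,459),(338,423))])
print("bin rim top", [onz(T,170+x/5,140+y/5,50).round(0)[:2] for x,y in((150,322),(45,425),(338,742),(453,626))])
print("bin rim scn", [onz(S,310+x/2.7,150+y/2.7,50).round(0)[:2] for x,y in((313,545),(448,566),(430,262),(320,244))])
E
```

```text
stand [420.1 260.8] 636.96875 [ 452.2 -398.9   12. ] [ 452.6 -399.1  101.2   71.8   -3.2]
stand [328.1 153.4] 5.6875 [ 441.9 -316.8   12. ] [ 441.3 -318.7   13.7    9.8   53. ]
stand [310.3 140.8] 430.625 [ 453.3 -401.7   12. ] [ 453.8 -400.6  105.4   81.1   -3.1]
mat [339.2 244.6] 598.21875 [ 514.3 -130.4    4. ] [ 517.9 -126.9  167.1   98.    -3.4]
mat [367.7 214. ] 185.0 [497.9 -51.4   4. ] [509.4 -39.1  94.   53.4   5. ]
mat [326.5 208.7] 285.375 [ 583.  -136.1    4. ] [ 571.4 -133.2   98.4   61.1   86.5]
mat [364.  196.5] 223.21875 [ 462.7 -109.3    4. ] [ 471.2 -100.5  146.4   77.8   39.4]
tray [288.7 225.3] 2697.96875 [581.8  36.4  50. ] [583.1  36.4 200.3 151.4   5.2]
tray [364.7 245. ] 4456.96875 [599.3  47.3  50. ] [592.   41.3 223.6 167.    5.3]
orange [210.3 234.3] 24.4375 [561.4 306.8  15. ] [561.2 307.   19.7  18.4  62.3]
orange [222.2 234. ] 23.875 [561.4 266.3  15. ] [561.4 266.6  19.   18.4  44.1]
orange [207.7 224.1] 24.59375 [596.4 316.   15. ] [596.7 316.1  19.7  18.4  44.4]
orange [440.5 331. ] 44.8125 [593.4 312.7  15. ] [593.4 312.9  17.6  17.   54.3]
orange [447.9 319.3] 42.71875 [558.2 303.4  15. ] [557.9 303.5  18.3  17.3  62.5]
orange [435.1 306.2] 37.25 [558.  263.2  15. ] [557.5 263.1  18.9  15.3  47. ]
wood ball top hand: [array([572., 337.]), array([578., 284.]), array([595., 315.]), array([560., 306.]), array([560., 265.])]
wood ball scn hand: [array([573., 336.]), array([578., 285.]), array([595., 313.]), array([560., 304.]), array([559., 264.])]
bin rim top [array([660., 332.]), array([593., 401.]), array([381., 207.]), array([454., 131.])]
bin rim scn [array([671., 331.]), array([597., 403.]), array([384., 208.]), array([455., 132.])]
```

```bash
sed -i 's|+.5)/4-.5|+.5)/4|g' meas.py; python3 - <<'E'
from meas import *
T["frame"]=cv2.imread("pics/a_top.png")[:,:,::-1];S["frame"]=cv2.imread("pics/a_scene.png")[:,:,::-1]
for nm,lo,hi,bt,bs,z in [("stand",(21,150,120),(35,255,255),(408,243,436,280),(290,125,326,155),12),("badge",*Y,(325,145,413,290),(225,110,350,260),36),("badge",*Y,(411,200,435,240),(225,110,226,111),36),
 ("mat",(0,0,0),(180,255,75),(320,215,356,272),(312,182,313,183),4),("scoop",(0,0,120),(180,60,255),(322,225,356,260),(0,0,1,1),2.5),
 ("tray",(45,80,30),(80,255,255),(250,180,320,270),(0,0,1,1),50),
 ("orange",(3,170,150),(16,255,255),(195,215,235,245),(425,290,470,350),15)]:
    for c,b in((T,bt),(S,bs)):
        for u,p,a in blobs(c,lo,hi,b,8): print(nm,u.round(1),onz(c,*u,z).round(1),rect(c,p,z))
E
```

```text
stand [420.6 261.3] [ 450.5 -400.5   12. ] [ 450.9 -400.7  101.2   71.8   -3.3]
stand [310.5 141.3] [ 454.2 -399.2   12. ] [ 453.9 -397.5  105.3   80.9   -3.1]
badge [388.6 262.8] [ 449.1 -289.6   36. ] [ 449.  -289.3   36.    14.    -2.8]
badge [411.4 261. ] [ 452.9 -364.7   36. ] [ 453.2 -364.7   98.9    9.9   -3.3]
badge [386.8 228.1] [ 563.6 -289.5   36. ] [ 563.6 -289.3   35.8   14.5    9.7]
badge [338.7 189.3] [ 699.5 -133.7   36. ] [ 699.7 -133.6   35.9   14.5   10.4]
badge [344.6 151.3] [ 830.3 -158.4   36. ] [ 830.3 -158.5   32.4   10.3  -79.9]
badge [246.1 237.4] [ 831.2 -158.6   36. ] [ 831.1 -158.8   32.8   10.2  -81. ]
badge [292.8 220.8] [ 700.7 -133.9   36. ] [ 700.3 -134.    35.3   14.     9.3]
badge [302.  167.8] [ 563.6 -289.7   36. ] [ 563.6 -289.8   35.9   14.1    9. ]
badge [236.8 165.7] [ 722.4 -412.2   36. ] [ 722.3 -412.3   32.3   11.1  -80.3]
badge [331.6 153.4] [ 449.3 -289.7   36. ] [ 448.7 -290.1   35.7   14.9    0.5]
badge [279.  148.1] [ 572.8 -406.8   36. ] [ 572.8 -407.    35.9   15.    -3.4]
badge [310.9 141.2] [ 469.4 -375.6   36. ] [ 470.2 -374.5  104.2   79.9   -3.3]
badge [249.5 129.5] [ 604.1 -542.7   36. ] [ 603.9 -543.    28.3   10.4   51.3]
badge [421.8 224.3] [ 572.7 -406.2   36. ] [ 572.6 -406.3   36.7   14.4   -1.3]
mat [339.7 245.1] [ 512.5 -132.     4. ] [ 516.2 -128.5  167.    98.    -3.4]
scoop [337.6 242.5] [ 521.6 -125.1    2.5] [ 521.4 -125.5  102.5   79.5    5.2]
tray [289.2 225.8] [580.1  34.7  50. ] [581.4  34.8 200.2 151.4   5.2]
orange [210.8 234.8] [559.6 305.1  15. ] [559.4 305.3  19.7  18.4  62.3]
orange [222.7 234.5] [559.6 264.5  15. ] [559.6 264.9  19.   18.4  44.1]
orange [208.2 224.6] [594.6 314.2  15. ] [594.9 314.4  19.7  18.4  44.4]
orange [441.  331.5] [593.4 314.2  15. ] [593.4 314.4  17.6  17.   54.3]
orange [448.4 319.8] [558.2 305.   15. ] [557.8 305.   18.3  17.3  62.5]
orange [435.6 306.7] [558.  264.7  15. ] [557.5 264.7  18.9  15.3  46.9]
```

```bash
python3 - <<'E'
from station import r
from plan import *
s=r.get_state()
rows(s,[([449,-289.6,50],tool(-1.5)),([449,-289.6,8],tool(-1.5))],[4,2],87)
E
```

```text
[[[0.0,-0.0,-0.1],[-2.1,-4.1,45.1],87],[[0.0,-0.0,-0.2],[-4.2,-8.3,90.2],87],[[0.0,-0.0,-0.2],[-6.3,-12.4,135.4],87],[[0.0,-0.0,-0.3],[-8.3,-16.5,180.5],87],[[0.0,-0.0,-0.3],[-8.3,-16.5,201.5],87],[[0.0,-0.0,-0.3],[-8.3,-16.5,222.5],87]]
```

>>> send_rows(
  increments=[
    [[0, 0, 0], [-2, -4, 45], 87],
    [[0, 0, 0], [-4, -8, 90], 87],
    [[0, 0, 0], [-6, -12, 135], 87],
    [[0, 0, -0.3], [-8.3, -16.5, 180], 87],
    [[0, 0, -0.3], [-8.3, -16.5, 202], 87],
    [[0, 0, -0.3], [-8.3, -16.5, 222.5], 87],
    [[0, 0, -0.3], [-8.3, -16.5, 222.5], 87],
    [[0, 0, -0.3], [-8.3, -16.5, 222.5], 40],
    [[0, 0, -0.3], [-8.3, -16.5, 222.5], 40],
    [[0, 0, -0.3], [-8.3, -16.5, 222.5], 40],
    [[0, 0, -0.3], [-8.3, -16.5, 222.5], 40],
  ],
  grip_force=30,
)

```text
clock: 4.85
eef_pos: [449.3, -289.7, 8.4]
tool_rot: [1.0, -0.013, 0.0, 0.0]
wrist_force: [-0.1, 0.2, -0.5]
gripper_width: 54.6
```

```bash
python3 - <<'E'
from station import r
from plan import *
s=r.get_state();print(s["eef_pos"],s["gripper_width"],s["qpos"])
p=s["eef_pos"]
rows(s,[([p[0],p[1],60],tool(-1.5)),([451,-400.5,60],tool(-3.2)),([451,-400.5,22],tool(-3.2))],[2,4,2],40)
E
```

```text
[ 449.28534656 -289.71616796    8.39124445] 54.60389852589089 [-0.16126821  0.37251343  0.79114249  1.98073306 -0.33179962  0.9190614
 -0.79686615]
[[[0.0,-0.0,-0.0],[0.0,0.0,-25.8],40],[[0.0,-0.0,-0.0],[0.0,0.0,-51.6],40],[[0.0,-0.0,0.4],[1.2,27.7,-51.6],40],[[0.0,-0.0,0.8],[2.4,55.4,-51.6],40],[[0.0,-0.0,1.3],[3.5,83.0,-51.6],40],[[0.0,-0.0,1.7],[4.7,110.7,-51.6],40],[[0.0,-0.0,1.7],[4.6,110.7,-32.6],40],[[0.0,-0.0,1.7],[4.6,110.7,-13.6],40]]
```

>>> send_rows(
  increments=[
    [[0, 0, 0], [0, 0, -26], 40],
    [[0, 0, 0], [0, 0, -51], 40],
    [[0, 0, 0.4], [1, 28, -51], 40],
    [[0, 0, 0.8], [2.4, 55, -51], 40],
    [[0, 0, 1.3], [3.5, 83, -51], 40],
    [[0, 0, 1.7], [4.7, 110.7, -51], 40],
    [[0, 0, 1.7], [4.7, 110.7, -51], 40],
    [[0, 0, 1.7], [4.7, 110.7, -32], 40],
    [[0, 0, 1.7], [4.7, 110.7, -18], 40],
    [[0, 0, 1.7], [4.7, 110.7, -12], 40],
    [[0, 0, 1.7], [4.7, 110.7, -12], 40],
  ],
)

```text
clock: 6.22
eef_pos: [450.8, -398.9, 20.5]
tool_rot: [1.0, -0.028, -0.0, -0.001]
wrist_force: [-3.0, 3.5, 5.6]
gripper_width: 54.1
```

```bash
python3 - <<'E'
from station import r
from plan import *
s=r.get_state();print(s["eef_pos"],s["gripper_width"],s["wrist_force"])
p=s["eef_pos"]
rows(s,[(p,tool(-3.2)),([p[0],p[1],100],tool(-3.2)),([563.6,-289.5,100],tool(10)),([563.6,-289.5,8],tool(10))],[1,2,4,3],80)
E
```

```text
[ 450.82742737 -398.88873714   20.48194325] 54.07851293256663 [-3.00165599  3.47274653  5.55356731]
[[[-0.2,0.0,0.0],[0.0,0.0,0.0],80],[[-0.2,0.0,0.0],[-0.0,-0.1,-39.8],80],[[-0.2,0.0,0.0],[-0.0,-0.2,-79.5],80],[[-0.2,0.0,-3.3],[26.6,-29.1,-79.5],80],[[-0.2,0.0,-6.6],[53.3,-57.9,-79.4],80],[[-0.2,0.0,-9.9],[79.9,-86.8,-79.3],80],[[-0.2,0.0,-13.2],[106.6,-115.6,-79.3],80],[[-0.2,0.0,-13.2],[106.6,-115.6,-48.6],80],[[-0.2,0.0,-13.2],[106.6,-115.5,-17.9],80],[[-0.2,0.0,-13.2],[106.6,-115.4,12.7],80]]
```

>>> send_rows(
  increments=[
    [[0, 0, 0], [0, 0, 0], 80],
    [[0, 0, 0], [0, 0, 0], 80],
    [[0, 0, 0], [0, 0, -40], 80],
    [[0, 0, 0], [0, 0, -80], 80],
    [[0, 0, -3], [27, -29, -80], 80],
    [[0, 0, -6.5], [53, -58, -80], 80],
    [[0, 0, -10], [80, -87, -80], 80],
    [[0, 0, -13.2], [106.6, -115.5, -80], 80],
    [[0, 0, -13.2], [106.6, -115.5, -48], 80],
    [[0, 0, -13.2], [106.6, -115.5, -18], 80],
    [[0, 0, -13.2], [106.6, -115.5, 12.5], 80],
    [[0, 0, -13.2], [106.6, -115.5, 12.5], 80],
  ],
)

```text
clock: 7.72
eef_pos: [562.3, -287.6, 5.5]
tool_rot: [0.996, 0.088, -0.003, -0.002]
wrist_force: [0.3, 0.0, 1.2]
gripper_width: 79.9
```

```bash
python3 - <<'E'
from meas import *
s=r.get_state();print(s["eef_pos"],s["gripper_width"],s["wrist_force"])
for n,c in(("t",T),("s",S)): cv2.imwrite(f"pics/d_{n}.png",cv2.resize(cv2.cvtColor(c["frame"],4)[100:300,220:460],None,fx=3,fy=3))
E
```

```text
[ 564.30267403 -289.40661865    8.70694803] 80.16148363395521 [0.40444521 0.40148582 0.64510598]
```

View pics/d_s.png

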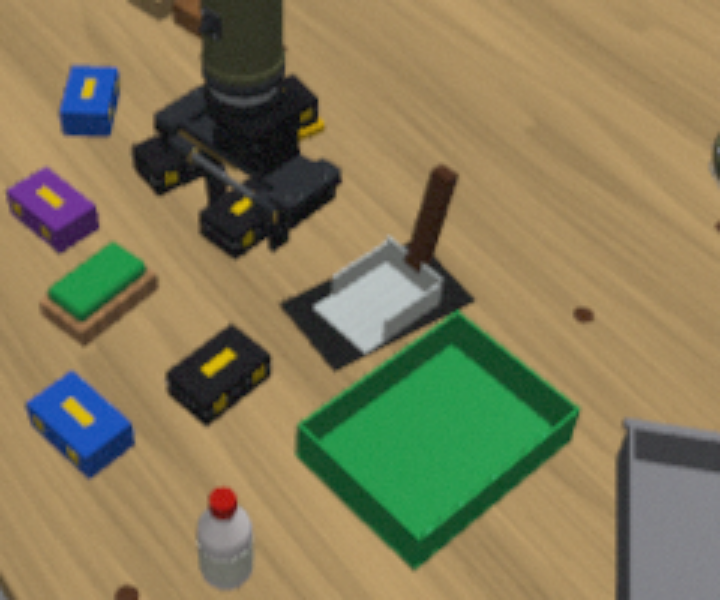

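```bash
python3 - <<'E'
from station import r
from plan import *
s=r.get_state()
p=s["eef_pos"]
rows(s,[(p,tool(10)),([p[0],p[1],105],tool(10)),([451,-400.5,105],tool(-3.2)),([451,-400.5,56.7],tool(-3.2))],[1,2,4,2],40)
E
```

```text
[[[-0.1,-0.0,0.1],[0.0,0.0,0.0],40],[[-0.1,-0.0,0.1],[0.0,-0.1,-48.1],40],[[-0.1,-0.0,0.1],[0.0,-0.2,-96.3],40],[[-0.1,-0.0,3.4],[-32.7,22.2,-96.3],40],[[-0.1,-0.0,6.7],[-65.5,44.6,-96.4],40],[[-0.1,-0.0,10.0],[-98.2,66.9,-96.5],40],[[-0.1,0.0,13.3],[-131.0,89.3,-96.5],40],[[-0.1,0.0,13.3],[-131.0,89.4,-72.4],40],[[-0.1,0.0,13.3],[-131.0,89.4,-48.2],40]]
```

>>> send_rows(
  increments=[
    [[0, 0, 0], [0, 0, 0], 40],
    [[0, 0, 0], [0, 0, 0], 40],
    [[0, 0, 0], [0, 0, 0], 40],
    [[0, 0, 0], [0, 0, -50], 40],
    [[0, 0, 0], [0, 0, -96], 40],
  ],
)

```text
clock: 8.45
eef_pos: [563.5, -289.2, 105.0]
tool_rot: [0.996, 0.088, -0.001, -0.001]
wrist_force: [1.1, -0.0, -2.9]
gripper_width: 53.8
```

```bash
python3 - <<'E'
from station import r
from plan import *
s=r.get_state()
p=s["eef_pos"];print(p,s["gripper_width"])
rows(s,[([451,-400.5,105],tool(-3.2)),([451,-400.5,56.7],tool(-3.2))],[4,2],40)
E
```

```text
[ 563.53272121 -289.16711495  105.03539353] 53.785996314000265
[[[-0.0,0.0,3.3],[-32.6,22.5,-0.0],40],[[-0.1,0.1,6.6],[-65.1,45.0,-0.0],40],[[-0.1,0.1,10.0],[-97.7,67.4,-0.0],40],[[-0.2,0.1,13.3],[-130.3,89.9,-0.0],40],[[-0.2,0.1,13.3],[-130.3,90.0,24.1],40],[[-0.2,0.1,13.3],[-130.2,90.1,48.3],40]]
```

>>> send_rows(
  increments=[
    [[0, 0, 3.3], [-32.5, 22.5, 0], 40],
    [[0, 0, 6.6], [-65, 45, 0], 40],
    [[0, 0, 10], [-98, 67.5, 0], 40],
    [[0, 0, 13.3], [-130.3, 91, 0], 40],
    [[0, 0, 13.3], [-130.3, 91, 0], 40],
    [[0, 0, 13.3], [-130.3, 91, 25], 40],
    [[0, 0, 13.3], [-130.3, 91, 42], 40],
    [[0, 0, 13.3], [-130.3, 91, 48], 40],
    [[0, 0, 13.3], [-130.3, 91, 48], 40],
  ],
)

```text
clock: 9.57
eef_pos: [450.9, -400.6, 60.2]
tool_rot: [1.0, -0.029, -0.001, -0.004]
wrist_force: [-6.2, 10.1, 26.4]
gripper_width: 54.0
```

```bash
python3 - <<'E'
from station import r
from plan import *
s=r.get_state()
p=s["eef_pos"];print(p,s["gripper_width"],s["wrist_force"])
rows(s,[(p,tool(-3.2)),([p[0],p[1],120],tool(-3.2)),([572.7,-406.5,110],tool(-1.8)),([572.7,-406.5,8.5],tool(-1.8))],[1,2,3,3],76)
E
```

```text
[ 450.92761438 -400.5588737    60.16188595] 54.022745402909585 [-6.19907719 10.13505109 26.39013621]
[[[-0.4,0.1,-0.1],[0.0,0.0,0.0],76],[[-0.4,0.1,-0.1],[-0.1,-0.2,-29.9],76],[[-0.4,0.1,-0.1],[-0.1,-0.4,-59.8],76],[[-0.4,0.1,-0.5],[40.5,-0.8,-56.6],76],[[-0.4,0.1,-1.0],[81.2,-1.1,-53.3],76],[[-0.4,0.1,-1.5],[121.8,-1.4,-50.0],76],[[-0.4,0.1,-1.5],[121.9,-1.2,-16.2],76],[[-0.4,0.1,-1.5],[121.9,-0.9,17.6],76],[[-0.4,0.1,-1.5],[122.0,-0.7,51.5],76]]
```

```bash
python3 - <<'E'
from meas import *
s=r.get_state();print(s["eef_pos"],s["wrist_force"],s["clock"])
for n,c,x,y in(("t",T,360,190),("s",S,250,70)): cv2.imwrite(f"pics/e_{n}.png",cv2.resize(cv2.cvtColor(c["frame"],4)[y:y+110,x:x+120],None,fx=5,fy=5))
E
```

```text
[ 450.9620241  -400.54294608   60.15158678] [-7.21011253  9.93825858 25.85774165] 9.675
```

View pics/e_s.png

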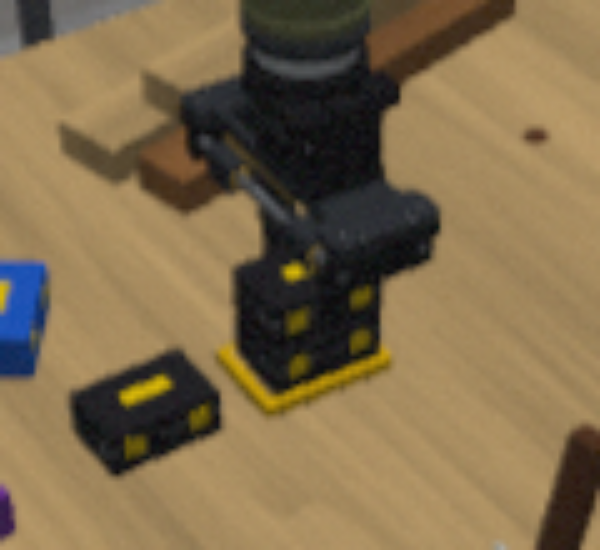

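>>> send_rows(
  increments=[
    [[0, 0, 0], [0, 0, 0], 76],
    [[0, 0, 0], [0, 0, -2], 76],
    [[0, 0, 0], [0, 0, -2], 76],
    [[-0.4, 0, 0], [0, 0, -30], 76],
    [[-0.4, 0, 0], [0, 0, -60], 76],
    [[-0.4, 0, -0.5], [40.5, -1, -57], 76],
    [[-0.4, 0, -1], [81, -1, -53], 76],
    [[-0.4, 0, -1.5], [122, -1, -50], 76],
    [[-0.4, 0, -1.5], [122, -1, -50], 76],
    [[-0.4, 0, -1.5], [122, -1, -16], 76],
    [[-0.4, 0, -1.5], [122, -1, 18], 76],
    [[-0.4, 0, -1.5], [122, -1, 51], 76],
  ],
)

```text
clock: 11.18
eef_pos: [571.3, -406.5, 7.7]
tool_rot: [1.0, -0.016, -0.001, -0.0]
wrist_force: [-0.6, 0.8, 0.2]
gripper_width: 76.0
```

>>> send_rows(
  increments=[
    [[0, 0, 0], [0, 0, 0], 76],
  ],
)

```text
clock: 11.3
eef_pos: [568.4, -405.1, 4.5]
tool_rot: [1.0, -0.017, -0.004, -0.002]
wrist_force: [0.7, 0.5, 0.4]
gripper_width: 76.1
```

```bash
python3 - <<'E'
from meas import *
s=r.get_state();print(s["eef_pos"],s["gripper_width"],s["clock"])
for n,c,x,y in(("t",T,360,190),("s",S,250,70)): cv2.imwrite(f"pics/f_{n}.png",cv2.resize(cv2.cvtColor(c["frame"],4)[y:y+110,x:x+120],None,fx=5,fy=5))
E
```

```text
[ 570.51772621 -407.21538627    8.21680347] 75.94206613850058 11.4
```

View pics/f_s.png

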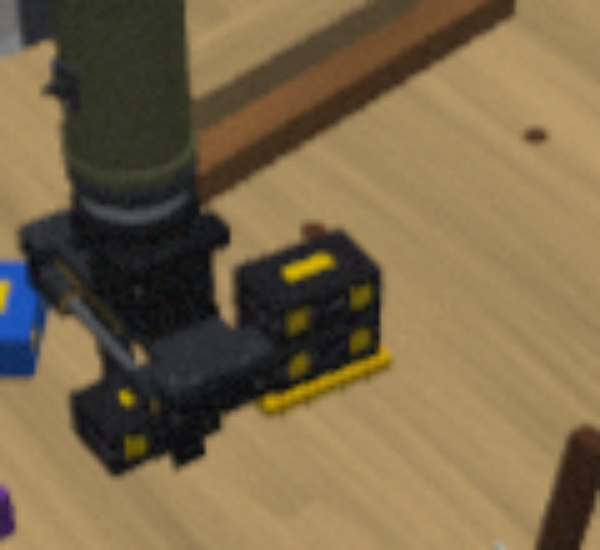

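View pics/f_t.png

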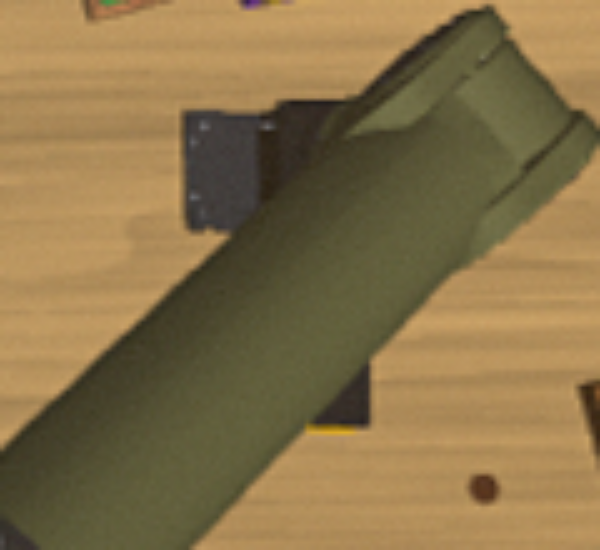

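>>> send_rows(
  increments=[
    [[0, 0, 0], [2, 0, 0], 76],
    [[0, 0, 0], [2, 0, 0], 40],
    [[0, 0, 0], [2, 0, 0], 40],
    [[0, 0, 0], [2, 0, 0], 40],
    [[0, 0, 0], [2, 0, 0], 40],
  ],
)

```text
clock: 12.02
eef_pos: [572.7, -407.2, 8.5]
tool_rot: [1.0, -0.017, -0.001, 0.0]
wrist_force: [-0.0, 0.2, 1.9]
gripper_width: 53.5
```

```bash
python3 - <<'E'
from station import r
from plan import *
s=r.get_state()
p=s["eef_pos"];print(p,s["gripper_width"],s["wrist_force"])
rows(s,[([p[0],p[1],145],tool(-1.8)),([451.5,-400.5,145],tool(-3.2)),([451.5,-400.5,p[2]+84],tool(-3.2))],[3,3,2],40)
E
```

```text
[ 572.65827544 -407.21414248    8.52764399] 53.508037220204685 [-0.0195992   0.22223493  1.93666   ]
[[[0.0,0.1,-0.0],[-0.1,0.0,-45.5],40],[[0.0,0.1,-0.1],[-0.3,0.0,-91.0],40],[[0.0,0.2,-0.1],[-0.4,0.0,-136.5],40],[[0.0,0.2,0.4],[-40.8,-0.9,-136.4],40],[[0.0,0.2,0.8],[-81.3,-1.8,-136.2],40],[[0.0,0.2,1.3],[-121.7,-2.7,-136.1],40],[[0.0,0.2,1.3],[-121.6,-2.7,-109.9],40],[[0.0,0.2,1.3],[-121.5,-2.7,-83.7],40]]
```

>>> send_rows(
  increments=[
    [[0, 0, 0], [0, 0, -46], 40],
    [[0, 0, 0], [0, 0, -91], 40],
    [[0, 0, 0], [0, 0, -136], 40],
    [[0, 0, 0.4], [-41, -1, -136], 40],
    [[0, 0, 0.8], [-81, -2, -136], 40],
    [[0, 0, 1.3], [-121.7, -2.7, -136], 40],
    [[0, 0, 1.3], [-121.7, -2.7, -136], 40],
    [[0, 0, 1.3], [-121.7, -2.7, -110], 40],
    [[0, 0, 1.3], [-121.7, -2.7, -90], 40],
    [[0, 0, 1.3], [-121.7, -2.7, -86], 40],
    [[0, 0, 1.3], [-121.7, -2.7, -84], 40],
    [[0, 0, 1.3], [-121.7, -2.7, -84], 40],
  ],
)

```text
clock: 13.52
eef_pos: [451.7, -400.9, 93.4]
tool_rot: [1.0, -0.028, -0.001, 0.0]
wrist_force: [-0.5, -0.2, -2.6]
gripper_width: 54.1
```

```bash
python3 - <<'E'
from station import r
from plan import *
s=r.get_state()
p=s["eef_pos"];print(p,s["gripper_width"],s["wrist_force"])
rows(s,[(p,tool(-3.2)),([p[0],p[1],150],tool(-3.2)),([600,-280,150],tool(4)),([700,-133.8,120],tool(10))],[1,2,4,4],80)
E
```

```text
[ 451.71968116 -400.88800545   93.35917612] 54.118635565751255 [-0.48377441 -0.16269875 -2.55694161]
[[[0.1,0.1,0.0],[0.0,0.0,0.0],80],[[0.1,0.1,0.0],[-0.1,0.0,-28.3],80],[[0.1,0.1,0.0],[-0.1,0.0,-56.6],80],[[0.0,0.1,-1.8],[35.2,-32.2,-56.7],80],[[0.0,0.1,-3.6],[70.5,-64.4,-56.8],80],[[0.0,0.1,-5.4],[105.9,-96.7,-57.0],80],[[0.0,0.1,-7.2],[141.2,-128.9,-57.1],80],[[0.0,0.1,-8.7],[164.1,-166.8,-49.6],80],[[0.0,0.1,-10.2],[187.1,-204.7,-42.2],80],[[0.0,0.1,-11.7],[210.0,-242.6,-34.8],80],[[0.0,0.1,-13.2],[232.9,-280.5,-27.4],80]]
```

>>> send_rows(
  increments=[
    [[0, 0, 0], [0, 0, 1.5], 40],
    [[0, 0, 0], [0, 0, 1.5], 80],
    [[0, 0, 0], [0, 0, 0], 80],
    [[0, 0, 0], [0, 0, -28], 80],
    [[0, 0, 0], [0, 0, -56], 80],
    [[0, 0, -2], [35, -32, -57], 80],
    [[0, 0, -3.5], [70, -64, -57], 80],
    [[0, 0, -5.5], [106, -97, -57], 80],
    [[0, 0, -7], [141, -129, -57], 80],
    [[0, 0, -9], [175, -185, -50], 80],
    [[0, 0, -11], [208, -235, -40], 80],
    [[0, 0, -13.2], [233, -280.5, -28], 80],
  ],
)

```text
clock: 15.02
eef_pos: [702.0, -131.4, 120.9]
tool_rot: [0.996, 0.088, -0.0, 0.0]
wrist_force: [0.8, 0.2, -0.1]
gripper_width: 79.9
```

```bash
python3 - <<'E'
from station import r
from plan import *
s=r.get_state()
p=s["eef_pos"];print(p,s["gripper_width"],s["wrist_force"])
rows(s,[([700,-133.8,8.5],tool(10))],[3],80)
E
```

```text
[ 701.96297045 -131.37162632  120.90182064] 79.92926599371444 [ 0.81679638  0.24129614 -0.09239913]
[[[0.0,0.0,0.0],[-0.8,0.7,37.5],80],[[0.0,0.0,0.1],[-1.5,1.3,74.9],80],[[0.0,0.0,0.1],[-2.3,2.0,112.4],80]]
```

>>> send_rows(
  increments=[
    [[0, 0, 0], [-1, 1, 38], 80],
    [[0, 0, 0], [-2, 1.5, 75], 80],
    [[0, 0, 0], [-2.3, 2, 112.4], 80],
    [[0, 0, 0], [-2.3, 2, 112.4], 80],
    [[0, 0, 0], [-2.3, 2, 112.4], 80],
    [[0, 0, 0], [-2.3, 2, 112.4], 40],
    [[0, 0, 0], [-2.3, 2, 112.4], 40],
    [[0, 0, 0], [-2.3, 2, 112.4], 40],
    [[0, 0, 0], [-2.3, 2, 112.4], 40],
  ],
)

```text
clock: 16.15
eef_pos: [700.3, -134.0, 9.1]
tool_rot: [0.996, 0.088, 0.0, 0.0]
wrist_force: [-0.1, 0.0, 2.9]
gripper_width: 53.6
```

```bash
python3 - <<'E'
from meas import *
from plan import *
s=r.get_state()
p=s["eef_pos"];print(p,s["gripper_width"],s["wrist_force"],s["qpos"].round(2))
for n,c,x,y in(("t",T,360,190),("s",S,250,70)): cv2.imwrite(f"pics/g_{n}.png",cv2.resize(cv2.cvtColor(c["frame"],4)[y:y+110,x:x+120],None,fx=5,fy=5))
for u,q,a in blobs(T,*Y,(411,240,440,280),3): print(u,a,onz(T,*u,120),rect(T,q,120))
for u,q,a in blobs(S,*Y,(290,90,330,160),3): print(u,a,onz(S,*u,120),rect(S,q,120))
w=[([p[0],p[1],195],tool(10)),([590,-280,195],tool(4)),([451,-400.5,185],tool(-3.2))]
rows(s,w,[4,4,4],40)
E
```

```text
[ 700.30847126 -133.9075351     9.09544675] 53.66467968502782 [-0.97702712  0.44410559  3.3959741 ] [-0.29  0.69  0.64  1.5  -0.44  1.09 -0.95]
[429.06894904 261.33460722] 49.0625 [ 452.42438392 -400.74472781  120.        ] [ 452.7 -400.9   36.    13.8   -3.6]
[417.34392789 260.49151381] 98.8125 [ 456.00803685 -364.92876317  120.        ] [ 453.  -376.2   94.2   62.4   -4.1]
[317.37436387 146.09491094] 81.875 [ 523.21642564 -266.64012489  120.        ] [ 522.9 -266.1   83.4   20.6    2.2]
[[[0.0,-0.0,0.0],[0.0,0.0,-46.5],40],[[0.0,-0.0,0.1],[0.0,0.1,-93.0],40],[[0.0,-0.0,0.1],[0.0,0.1,-139.4],40],[[0.0,-0.0,0.1],[0.0,0.1,-185.9],40],[[0.0,-0.0,1.6],[-33.6,31.2,-185.9],40],[[0.0,-0.0,3.1],[-67.1,62.3,-185.9],40],[[0.0,-0.0,4.6],[-100.7,93.4,-185.9],40],[[0.0,-0.0,6.1],[-134.3,124.5,-185.8],40],[[0.0,-0.0,7.9],[-173.8,148.0,-183.3],40],[[0.0,-0.0,9.7],[-213.3,171.6,-180.8],40],[[0.0,-0.0,11.5],[-252.8,195.1,-178.3],40],[[0.0,-0.0,13.3],[-292.4,218.6,-175.8],40]]
```

View pics/g_s.png

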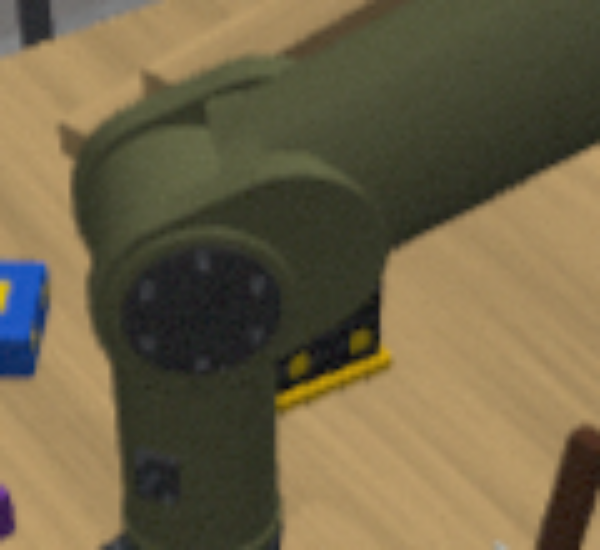

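View pics/g_t.png

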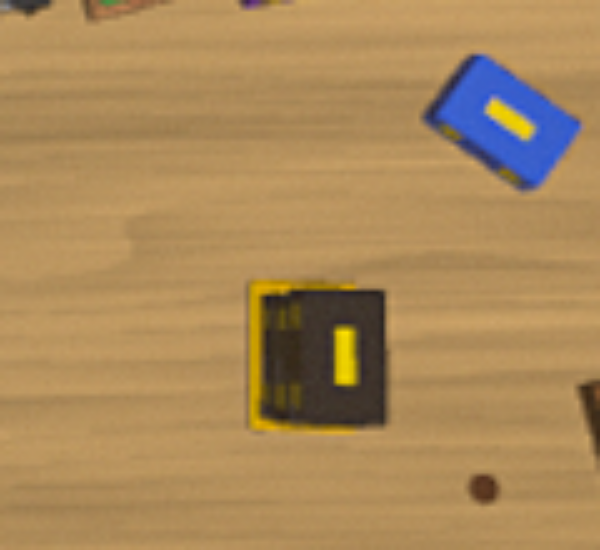

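Badge 3 sits at (452.4, -400.7), about 1.5 mm from the stand's centre, and the column is square. Now I'll carry the fourth case over.

>>> send_rows(
  increments=[
    [[0, 0, 0], [0, 0, -47], 40],
    [[0, 0, 0], [0, 0, -93], 40],
    [[0, 0, 0], [0, 0, -140], 40],
    [[0, 0, 0], [0, 0, -186], 40],
    [[0, 0, 1.5], [-34, 31, -186], 40],
    [[0, 0, 3], [-67, 62, -186], 40],
    [[0, 0, 4.5], [-101, 93, -186], 40],
    [[0, 0, 6], [-134, 124, -186], 40],
    [[0, 0, 8], [-174, 148, -183], 40],
    [[0, 0, 10], [-213, 172, -181], 40],
    [[0, 0, 11.5], [-253, 195, -178], 40],
    [[0, 0, 13.3], [-292.4, 218.6, -176], 40],
  ],
)

```text
clock: 17.75
eef_pos: [449.2, -400.7, 184.2]
tool_rot: [1.0, -0.028, -0.0, -0.0]
wrist_force: [-0.0, 0.2, -2.4]
gripper_width: 53.8
```

```bash
python3 - <<'E'
from station import r
from plan import *
s=r.get_state()
p=s["eef_pos"];print(p,s["gripper_width"],s["wrist_force"])
rows(s,[([451,-400.5,185],tool(-3.2)),([451,-400.5,9.1+120],tool(-3.2))],[1,3],40)
E
```

```text
[ 449.17326928 -400.67689224  184.15575718] 53.77044957579579 [-0.01326939  0.20549869 -2.40017896]
[[[-0.0,0.1,-0.0],[1.8,-0.3,-0.8],40],[[-0.0,0.1,-0.0],[1.8,-0.3,17.8],40],[[-0.0,0.1,-0.0],[1.9,-0.3,36.4],40],[[-0.0,0.1,-0.0],[1.9,-0.2,55.1],40]]
```

>>> send_rows(
  increments=[
    [[0, 0, 0], [1.5, 0, 0], 40],
    [[0, 0, 0], [1.5, 0, 20], 40],
    [[0, 0, 0], [1.5, 0, 40], 40],
    [[0, 0, 0], [1.5, 0, 51], 40],
    [[0, 0, 0], [1.5, 0, 54], 40],
    [[0, 0, 0], [1.5, 0, 56], 40],
    [[0, 0, 0], [1.5, 0, 56], 40],
  ],
)

```text
clock: 18.62
eef_pos: [451.1, -400.9, 129.1]
tool_rot: [1.0, -0.028, 0.0, -0.0]
wrist_force: [-0.7, 1.5, 2.6]
gripper_width: 53.7
```

```bash
python3 - <<'E'
from station import r
from plan import *
s=r.get_state()
p=s["eef_pos"];print(p,s["gripper_width"],s["wrist_force"])
E
```

```text
[ 451.08347729 -400.86394452  129.08030421] 53.66407483373227 [-0.67492981  1.45910229  2.60387443]
```

>>> send_rows(
  increments=[
    [[0, 0, 0], [0, 0, 0], 70],
    [[0, 0, 0], [0, 0, 0], 80],
    [[0, 0, 0], [0, 0, 0], 80],
    [[0, 0, 0], [0, 0, -50], 80],
    [[0, 0, 0], [0, 0, -100], 80],
    [[0, 0, 0], [0, -40, -110], 80],
    [[0, 0, 0], [0, -80, -110], 80],
    [[0, 0, 0], [0, -120, -110], 80],
    [[0, 0, 0], [0, -120, -110], 80],
  ],
)

```text
clock: 19.75
eef_pos: [459.0, -277.5, 239.1]
tool_rot: [1.0, -0.025, 0.001, -0.002]
wrist_force: [0.2, -0.8, -0.8]
gripper_width: 80.0
```

```bash
python3 - <<'E'
from meas import *
s=r.get_state();print(s["eef_pos"],s["clock"])
for n,c in(("t",T),("s",S)): cv2.imwrite(f"pics/h_{n}.png",cv2.resize(cv2.cvtColor(c["frame"],4)[90:300,170:460],None,fx=2.7,fy=2.7))
print("scoop",[(u.round(1),rect(T,q,2.5)) for u,q,a in blobs(T,(0,0,120),(180,60,255),(315,215,365,265),50)])
for u,q,a in blobs(T,*Y,(411,240,440,280),3): print(u,a,onz(T,*u,156),rect(T,q,156))
E
```

```text
[ 457.81292869 -281.44264027  239.37155967] 19.85
scoop [(array([337.6, 242.5]), array([ 521.4, -125.7,  102.6,   80. ,    5.1]))]
```

View pics/h_t.png

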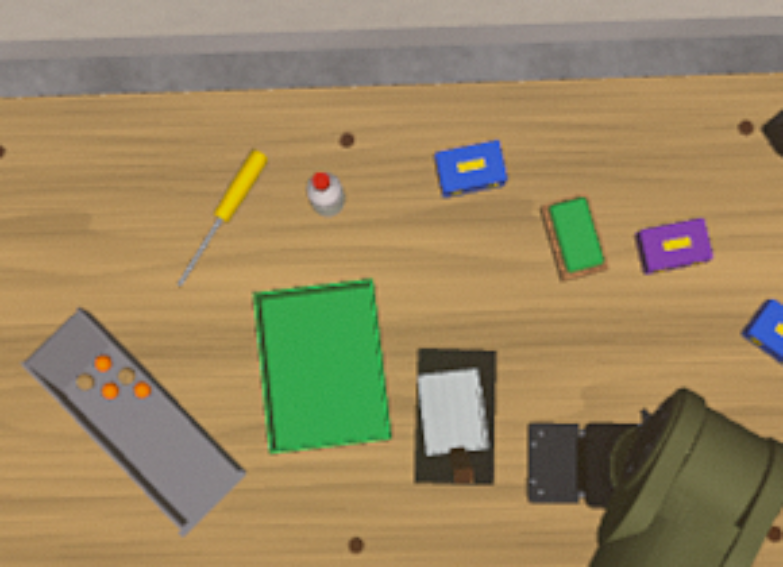

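View pics/h_s.png

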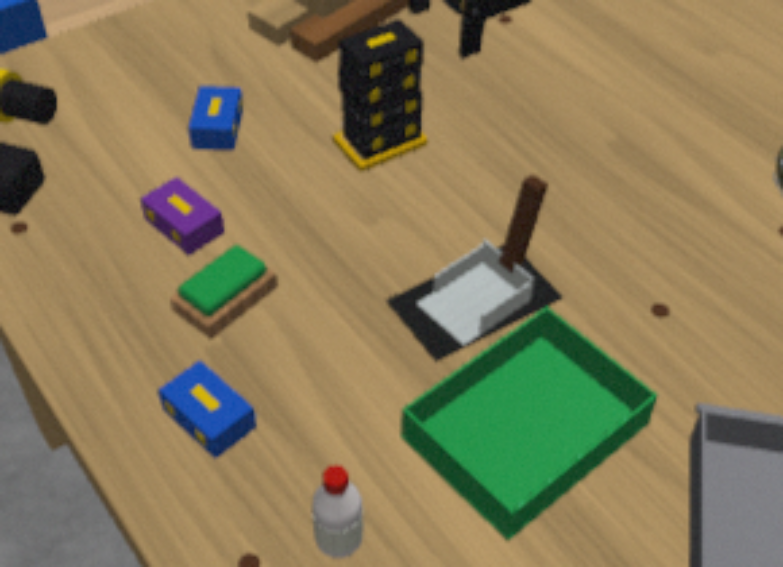

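```bash
python3 - <<'E'
from meas import *
from plan import *
for n,c,x,y in(("t",T,320,220),("s",S,312,145)): cv2.imwrite(f"pics/i_{n}.png",cv2.resize(cv2.cvtColor(c["frame"],4)[y:y+60,x:x+70],None,fx=8,fy=8,interpolation=cv2.INTER_CUBIC))
o=np.array([521.4,-125.5,4]);Q=R.from_euler('z',5.1,degrees=True)
for nm,p in dict(top=[-76.3,0,134],lipL=[50,38,2.5],lipR=[50,-38,2.5],rl=[-50,38,36],rr=[-50,-38,36]).items():
    w=o+Q.apply(p);t=proj(T,w);s=proj(S,w);print(nm,w.round(0),((t-[320,220])*8).round(0),((s-[312,145])*8).round(0))
E
```

```text
top [ 445. -132.  138.] [178. 370.] [451.  95.]
lipL [568. -83.   6.] [39. 74.] [239. 579.]
lipR [ 575. -159.    6.] [216.  53.] [ 97. 456.]
rl [468. -92.  40.] [ 68. 310.] [445. 382.]
rr [ 475. -168.   40.] [251. 288.] [299. 266.]
```

View pics/i_t.png

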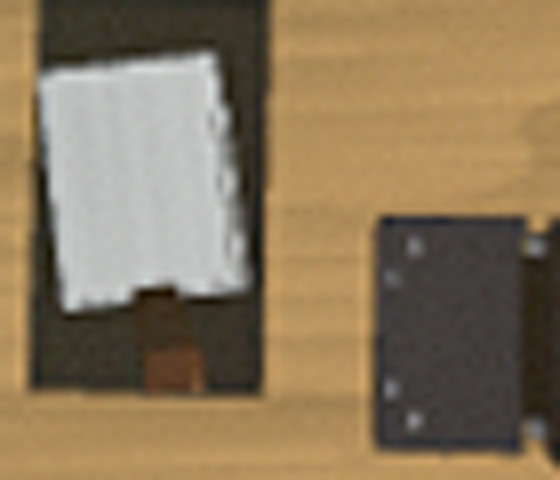

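View pics/i_s.png

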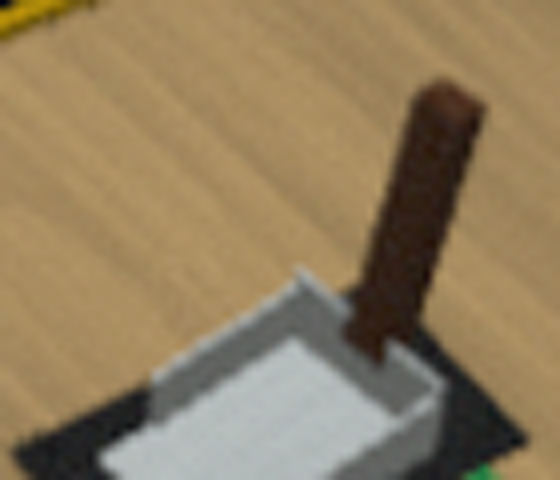

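```bash
python3 - <<'E'
from station import r
from plan import *
s=r.get_state()
p,q=scoop([521.4,-125.5,4],5.1)
pre=p-q.apply([0,0,80]);print(p,pre)
rows(s,[(pre,q),(p,q)],[5,3],60)
E
```

```text
[ 456.6075287  -131.28257401   85.4       ] [ 440.04044213 -132.7611471   163.65180806]
[[[0.2,2.4,-1.7],[-5.2,-29.7,15.1],60],[[0.4,4.8,-3.4],[-10.4,-59.5,30.2],60],[[0.5,7.2,-5.0],[-15.5,-89.2,45.3],60],[[0.7,9.6,-6.7],[-20.7,-119.0,60.4],60],[[0.9,12.0,-8.4],[-25.9,-148.7,75.6],60],[[0.9,12.0,-8.4],[-20.4,-149.5,101.6],60],[[0.9,12.0,-8.4],[-14.9,-150.3,127.7],60],[[0.9,12.0,-8.4],[-9.5,-151.2,153.8],60]]
```

>>> send_rows(
  increments=[
    [[0, 2.5, -1.7], [-5, -30, 15], 60],
    [[0.4, 5, -3.4], [-10, -60, 30], 60],
    [[0.5, 7, -5], [-15.5, -89, 45], 60],
    [[0.7, 9.5, -7], [-21, -119, 60], 60],
    [[0.9, 12, -8.4], [-26, -148.7, 75.6], 60],
    [[0.9, 12, -8.4], [-26, -148.7, 75.6], 60],
    [[0.9, 12, -8.4], [-26, -148.7, 75.6], 60],
  ],
)

```text
clock: 20.82
eef_pos: [440.4, -134.6, 164.2]
tool_rot: [0.994, 0.043, 0.105, -0.004]
wrist_force: [-0.2, 0.1, 0.6]
gripper_width: 60.0
```

```bash
python3 - <<'E'
from meas import *
from plan import *
s=r.get_state();print(s["eef_pos"],s["qpos"].round(2),R.from_quat(s["tool_rot"]).as_matrix().round(3))
for n,c,x,y in(("t",T,320,220),("s",S,312,105)): cv2.imwrite(f"pics/j_{n}.png",cv2.resize(cv2.cvtColor(c["frame"],4)[y:y+100,x:x+100],None,fx=5,fy=5))
p,q=scoop([521.4,-125.5,4],5.1)
rows(s,[(p,q)],[3],60)
E
```

```text
[ 440.72031922 -134.55489142  164.39469307] [-0.42 -0.29  0.63  2.15  0.13  1.02 -1.33] [[ 0.974  0.086  0.209]
 [ 0.084 -0.996  0.017]
 [ 0.209  0.001 -0.978]]
[[[0.0,-0.0,-0.0],[-0.3,-0.7,26.9],60],[[0.1,-0.1,-0.1],[-0.5,-1.3,53.7],60],[[0.1,-0.1,-0.1],[-0.8,-2.0,80.6],60]]
```

View pics/j_s.png

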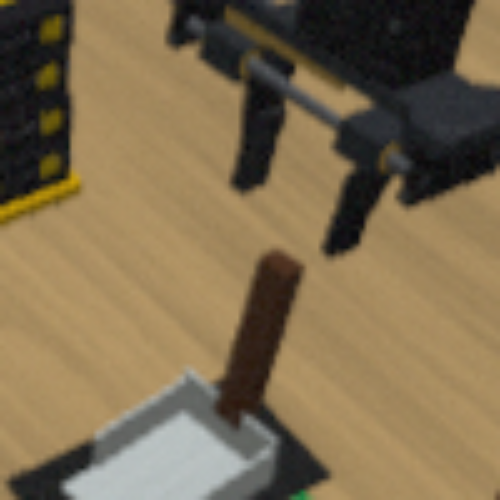

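>>> send_rows(
  increments=[
    [[0, 0, 0], [0, -0.7, 27], 60],
    [[0, 0, 0], [-0.5, -1.3, 54], 60],
    [[0, 0, 0], [-0.8, -2, 80.5], 60],
    [[0, 0, 0], [-0.8, -2, 80.5], 60],
    [[0, 0, 0], [-0.8, -2, 80.5], 60],
    [[0, 0, 0], [-0.8, -2, 80.5], 10],
    [[0, 0, 0], [-0.8, -2, 80.5], 10],
    [[0, 0, 0], [-0.8, -2, 80.5], 10],
    [[0, 0, 0], [-0.8, -2, 80.5], 10],
  ],
  grip_force=60,
)

```text
clock: 22.05
eef_pos: [456.6, -131.2, 85.7]
tool_rot: [0.994, 0.043, 0.105, -0.004]
wrist_force: [0.1, -0.0, 0.2]
gripper_width: 28.1
```

```bash
python3 - <<'E'
from meas import *
from plan import *
s=r.get_state();print(s["eef_pos"],s["gripper_width"],s["wrist_force"],s["qpos"].round(2),R.from_quat(s["tool_rot"]).as_matrix().round(3))
# bin geometry candidates
rt=np.array([[660,332],[593,401],[381,207],[454,131]],float);rs=np.array([[671,331],[597,403],[384,208],[455,132]],float)
for n,x in(("t",rt),("s",rs)):
    a=x[0]-x[3];b=x[1]-x[2];print(n,np.linalg.norm(a),np.linalg.norm(b),np.degrees(np.arctan2(*a[::-1])),np.degrees(np.arctan2(*b[::-1])),np.linalg.norm(x[2]-x[3]),np.linalg.norm(x[0]-x[1]),(x[2]+x[3])/2,(x[0]+x[1])/2)
for n,c,x,y in(("t",T,175,190),("s",S,415,230)): cv2.imwrite(f"pics/k_{n}.png",cv2.resize(cv2.cvtColor(c["frame"],4)[y:y+140,x:x+100],None,fx=5,fy=4.2,interpolation=cv2.INTER_CUBIC))
E
```

```text
[ 456.53204995 -131.18106787   85.59340144] 21.42036396412709 [ 0.00410979 -0.48970586  1.17504525] [-0.46 -0.13  0.71  2.22  0.02  0.82 -1.24] [[ 0.974  0.086  0.209]
 [ 0.084 -0.996  0.017]
 [ 0.209  0.001 -0.978]]
t 287.81417616232875 287.3673607075097 44.29615605177861 42.461455401601214 105.38026380684383 96.17692030835673 [417.5 169. ] [626.5 366.5]
s 293.6954204614025 288.7801932266131 42.65425546753451 42.47388308838045 104.00480758118829 103.24727599312246 [419.5 170. ] [634. 367.]
```

View pics/k_t.png

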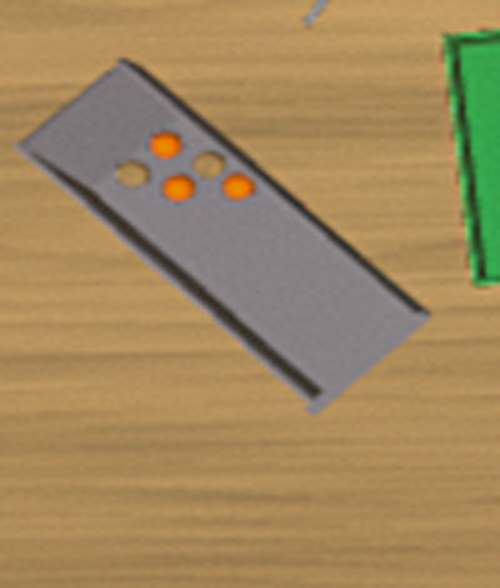

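View pics/k_s.png

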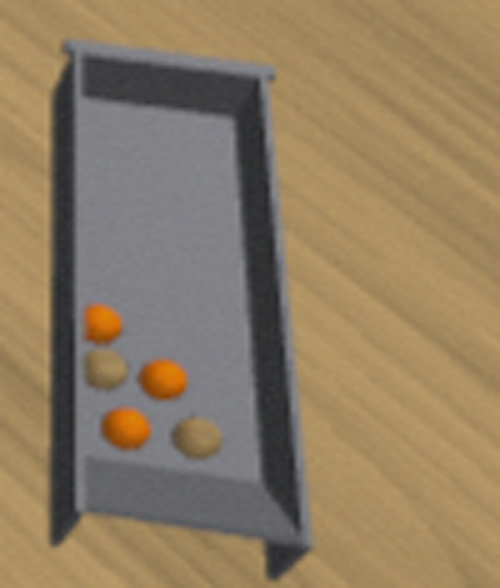

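```bash
python3 - <<'E'
from meas import *
f=lambda x,y,z:onz(S,415+x/5,230+y/4.2,z)[:2]
g=lambda x,y,z:onz(T,175+x/5,190+y/4.2,z)[:2]
P={k:f(*v) for k,v in dict(nl=(82,98,4),nr=(237,115,4),fl=(88,458,4),fr=(265,487,4),rnl=(68,43,50),rnr=(271,70,50),rfr=(300,541,50),rfl=(82,508,50)).items()}
for k,v in P.items(): print(k,v.round(1))
print(np.linalg.norm(P['nl']-P['nr']),np.linalg.norm(P['fl']-P['fr']),np.linalg.norm(P['nl']-P['fl']),np.linalg.norm(P['nr']-P['fr']))
c=sum(P[k] for k in('nl','nr','fl','fr'))/4;d=P['fl']+P['fr']-P['nl']-P['nr'];print("centre",c,np.degrees(np.arctan2(d[1],d[0])))
# top: rim corners
Q={k:g(*v) for k,v in dict(fr_=(123,60,50),fl_=(18,146,50),nl_=(312,410,50),nr_=(428,314,50)).items()}
for k,v in Q.items(): print(k,v.round(1))
m=rect(T,[u for _,q,_ in blobs(T,(0,0,60),(180,50,200),(175,195,265,295),300) for u in q],50);print(m)
E
```

```text
nl [446.9 149.9]
nr [388.9 206.8]
fl [616.6 313.6]
fr [563.1 371.6]
rnl [454.2 132.3]
rnr [383.5 207.1]
rfr [597.6 401.1]
rfl [660.  336.1]
81.22574735809312 78.87785398506578 235.79343223516472 239.74222871703702
centre [503.88730213 260.49401108] 43.68450482090007
fr_ [660.8 333.3]
fl_ [594.3 402.8]
nl_ [383.5 207.2]
nr_ [455.  130.8]
[521.5 268.4 292.8 107.3  43.8]
```

```bash
cat >> plan.py <<'E'
BO=np.array([507.,253.]);BY=43.6
def bin_(x,y=0,z=0):
    c,s=np.cos(np.radians(BY)),np.sin(np.radians(BY))
    return np.array([BO[0]+c*x-s*y,BO[1]+s*x+c*y,z])
def lip(x,z,p,y=0): return scoop(bin_(x,y,z),BY,p,point=(50,0,0))
E
python3 - <<'E'
from station import r
from plan import *
s=r.get_state()
rows(s,[scoop([525,-124,30],5),scoop([570,-85,95],12),scoop([575,40,95],30)],[2,3,4],10)
E
```

```text
[[[0.0,-0.0,-0.0],[4.5,-0.6,-12.2],10],[[0.1,-0.1,-0.1],[9.1,-1.2,-24.5],10],[[0.5,-0.1,-2.3],[29.5,-10.2,-42.3],10],[[1.0,-0.1,-4.6],[49.9,-19.2,-60.1],10],[[1.5,-0.1,-6.9],[70.3,-28.2,-77.8],10],[[2.5,-0.1,-11.3],[75.5,-54.3,-76.8],10],[[3.4,-0.1,-15.7],[80.7,-80.5,-75.7],10],[[4.3,-0.1,-20.1],[86.0,-106.6,-74.6],10],[[5.3,-0.1,-24.5],[91.2,-132.7,-73.5],10]]
```

>>> send_rows(
  increments=[
    [[0, 0, 0], [4.5, -0.6, -12], 10],
    [[0, 0, 0], [9, -1.2, -24.5], 10],
    [[0.5, 0, -2.3], [29.5, -10, -42], 10],
    [[1, 0, -4.6], [50, -19, -60], 10],
    [[1.5, 0, -7], [70, -28, -78], 10],
    [[2.5, 0, -11.3], [75.5, -54, -77], 10],
    [[3.4, 0, -15.7], [81, -80.5, -76], 10],
    [[4.3, 0, -20], [86, -107, -75], 10],
    [[5.3, 0, -24.5], [91, -133, -73.5], 10],
    [[5.3, 0, -24.5], [91, -133, -73.5], 10],
  ],
)

```text
clock: 23.5
eef_pos: [517.6, 10.9, 175.4]
tool_rot: [0.96, 0.26, 0.101, -0.028]
wrist_force: [0.1, -0.6, -2.3]
gripper_width: 21.6
```

```bash
python3 - <<'E'
from meas import *
from plan import *
s=r.get_state();print(s["eef_pos"],s["gripper_width"],s["wrist_force"],s["qpos"].round(2),s["clock"])
for n,c,x,y in(("t",T,240,150),("s",S,280,60)): cv2.imwrite(f"pics/l_{n}.png",cv2.resize(cv2.cvtColor(c["frame"],4)[y:y+150,x:x+160],None,fx=4,fy=4))
# predicted scoop pts
q=R.from_quat(s["tool_rot"]);Rs=q*A12m().inv();o=s["eef_pos"]-Rs.apply(G);print("scoop",o,Rs.as_euler('zyx',degrees=True))
for nm,p in dict(lipL=[50,38,2.5],lipR=[50,-38,2.5],rl=[-50,38,36],rr=[-50,-38,36]).items():
    w=o+Rs.apply(p);print(nm,((proj(T,w)-[240,150])*4).round(0),((proj(S,w)-[280,60])*4).round(0))
rows(s,[scoop([545,160,90],43),(scoop(bin_(-28,0,80),BY))],[5,4],10)
E
```

```text
[517.8236257    7.91228254 175.67666675] 21.392666300453662 [ 0.50925334 -0.55917444 -1.78909629] [-0.62 -0.1   0.6   2.01 -0.05  1.03 -1.04] 23.6
scoop [574.09245785  40.49462956  94.25387086] [ 3.00671655e+01  1.96738815e-02 -6.10086698e-03]
lipL [111. 278.] [404. 752.]
lipR [193. 229.] [285. 710.]
rl [171. 384.] [461. 600.]
rr [255. 333.] [346. 562.]
[[[0.5,0.0,-2.5],[6.9,-20.7,2.3],10],[[1.1,0.0,-5.1],[13.9,-41.4,4.7],10],[[1.6,0.0,-7.6],[20.8,-62.1,7.0],10],[[2.1,0.0,-10.1],[27.7,-82.8,9.4],10],[[2.7,0.0,-12.7],[34.6,-103.4,11.7],10],[[2.7,0.0,-12.8],[30.9,-126.5,13.5],10],[[2.7,0.0,-12.9],[27.1,-149.6,15.2],10],[[2.8,0.0,-13.1],[23.3,-172.7,17.0],10],[[2.8,0.0,-13.2],[19.5,-195.8,18.7],10]]
```

View pics/l_s.png

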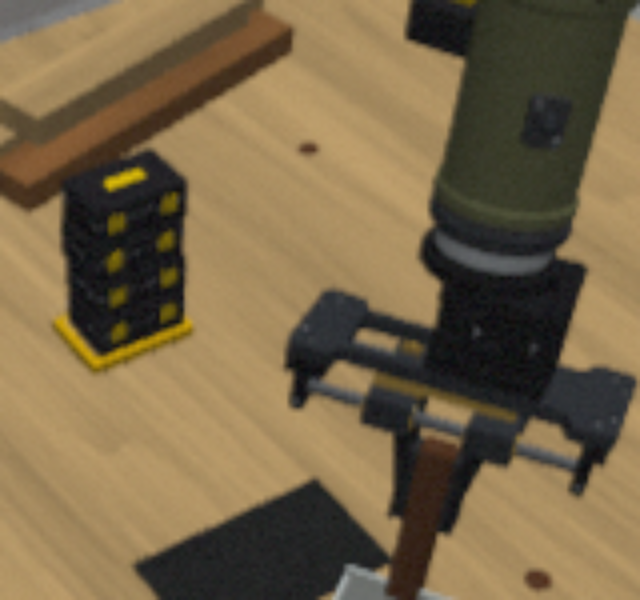

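View pics/l_t.png

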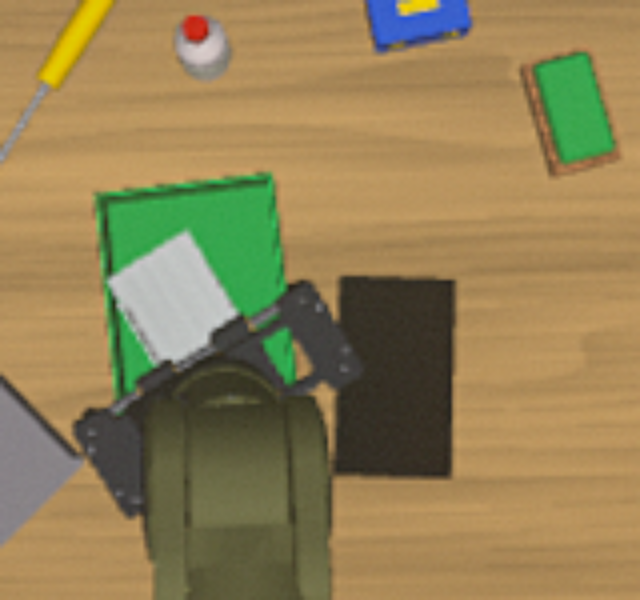

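>>> send_rows(
  increments=[
    [[0.5, 0, -2.5], [7, -21, 2], 10],
    [[1, 0, -5], [14, -41, 5], 10],
    [[1.6, 0, -7.6], [21, -62, 7], 10],
    [[2, 0, -10], [28, -83, 9], 10],
    [[2.7, 0, -12.7], [34.6, -103, 11.7], 10],
    [[2.7, 0, -12.8], [31, -126.5, 13.5], 10],
    [[2.7, 0, -12.9], [27, -149.6, 15.2], 10],
    [[2.8, 0, -13.1], [23.3, -172.7, 17], 10],
    [[2.8, 0, -13.2], [19.5, -195.8, 18.7], 10],
    [[2.8, 0, -13.2], [19.5, -195.8, 18.7], 10],
    [[2.8, 0, -13.2], [19.5, -195.8, 18.7], 10],
  ],
)

```text
clock: 24.98
eef_pos: [440.1, 188.6, 161.6]
tool_rot: [0.923, 0.369, 0.097, -0.039]
wrist_force: [0.9, -0.2, -2.3]
gripper_width: 21.7
```

```bash
cat > sc.py <<'E'
from meas import *
from plan import *
def where(pr=True):
    s=r.get_state();q=R.from_quat(s["tool_rot"]);Rs=q*A12m().inv();o=s["eef_pos"]-Rs.apply(G);e=Rs.as_euler('zyx',degrees=True)
    d=o[:2]-BO;c,sn=np.cos(np.radians(BY)),np.sin(np.radians(BY))
    print("scoop",o.round(1),"yaw/p",e.round(1),"bin xy",np.round([c*d[0]+sn*d[1],-sn*d[0]+c*d[1]],1),"F",s["wrist_force"].round(1),"w",s["gripper_width"],"t",s["clock"])
    return s,o,Rs
E
python3 - <<'E'
from sc import *
s,o,Rs=where();print(s["qpos"].round(2))
for n,c,x,y in(("t",T,170,180),("s",S,400,200)): cv2.imwrite(f"pics/m_{n}.png",cv2.resize(cv2.cvtColor(c["frame"],4)[y:y+150,x:x+120],None,fx=4,fy=4))
for nm,p in dict(lipL=[50,38,2.5],lipR=[50,-38,2.5],rl=[-50,38,36],rr=[-50,-38,36]).items():
    w=o+Rs.apply(p);print(nm,((proj(T,w)-[170,180])*4).round(0),((proj(S,w)-[400,200])*4).round(0))
rows(s,[scoop(bin_(-28,0,30),BY),scoop(bin_(-28,0,5),BY)],[3,2],10)
E
```

```text
scoop [487.5 233.   80.2] yaw/p [43.5 -0.  -0. ] bin xy [-27.9  -1. ] F [ 0.1  0.1 -1.1] w 21.88833081961467 t 25.075
[-0.8  -0.18  0.36  2.11 -0.    1.   -1.25]
lipL [151. 292.] [284. 356.]
lipR [220. 225.] [149. 333.]
rl [226. 384.] [290. 179.]
rr [297. 314.] [160. 159.]
[[[0.0,0.0,-0.0],[-3.5,-0.3,16.4],10],[[0.0,0.0,-0.1],[-7.0,-0.6,32.7],10],[[0.0,0.0,-0.1],[-10.5,-0.9,49.1],10],[[0.0,0.0,-0.1],[-13.1,-0.9,61.4],10],[[0.0,0.0,-0.1],[-15.7,-0.9,73.6],10]]
```

View pics/m_t.png

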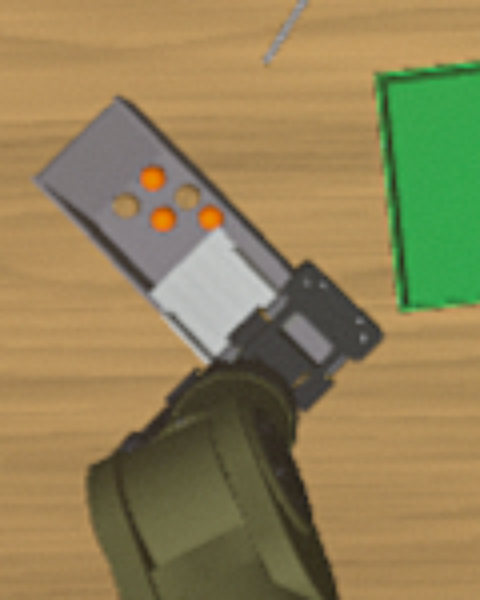

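View pics/m_s.png

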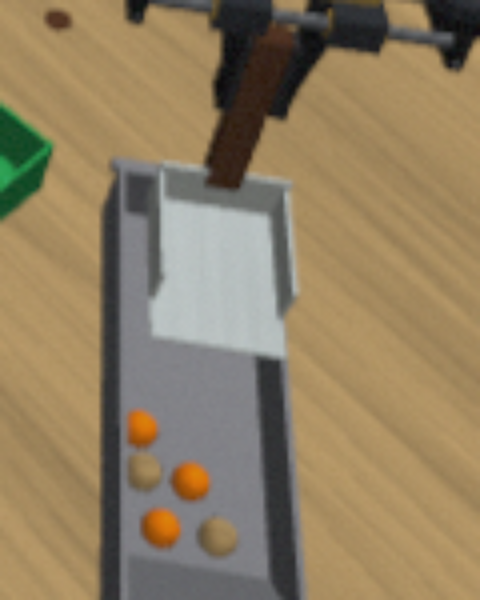

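>>> send_rows(
  increments=[
    [[0, 0, 0], [-3.5, 0, 16.5], 10],
    [[0, 0, 0], [-7, -0.5, 33], 10],
    [[0, 0, 0], [-10.5, -0.9, 49], 10],
    [[0, 0, 0], [-10.5, -0.9, 49], 10],
    [[0, 0, 0], [-10.5, -0.9, 49], 10],
  ],
)

```text
clock: 25.7
eef_pos: [440.4, 188.7, 112.3]
tool_rot: [0.924, 0.368, 0.098, -0.039]
wrist_force: [-0.2, -1.1, -1.8]
gripper_width: 21.7
```

```bash
python3 - <<'E'
from sc import *
s,o,Rs=where();print(s["qpos"].round(2))
for n,c,x,y in(("t",T,170,180),("s",S,400,200)): cv2.imwrite(f"pics/n_{n}.png",cv2.resize(cv2.cvtColor(c["frame"],4)[y:y+150,x:x+120],None,fx=4,fy=4))
rows(s,[scoop(bin_(-28,0,5),BY),lip(105,5,0)],[2,8],10)
E
```

```text
scoop [487.8 233.8  31.2] yaw/p [43.5 -0.1  0. ] bin xy [-27.1  -0.7] F [ 0.   0.1 -2.1] w 21.58231626265256 t 25.8
[-0.8  -0.12  0.37  2.17 -0.03  0.88 -1.22]
[[[0.0,-0.0,-0.1],[-3.1,-0.2,12.7],10],[[0.1,-0.1,-0.1],[-6.2,-0.5,25.4],10],[[0.1,-0.1,-0.1],[4.0,-0.5,27.6],10],[[0.1,-0.1,-0.1],[14.1,-0.5,29.8],10],[[0.1,-0.1,-0.1],[24.2,-0.5,31.9],10],[[0.1,-0.1,-0.1],[34.4,-0.6,34.1],10],[[0.1,-0.1,-0.1],[44.5,-0.6,36.3],10],[[0.1,-0.1,-0.1],[54.7,-0.6,38.5],10],[[0.1,-0.1,-0.1],[64.8,-0.6,40.6],10],[[0.1,-0.1,-0.1],[75.0,-0.7,42.8],10]]
```

View pics/n_t.png

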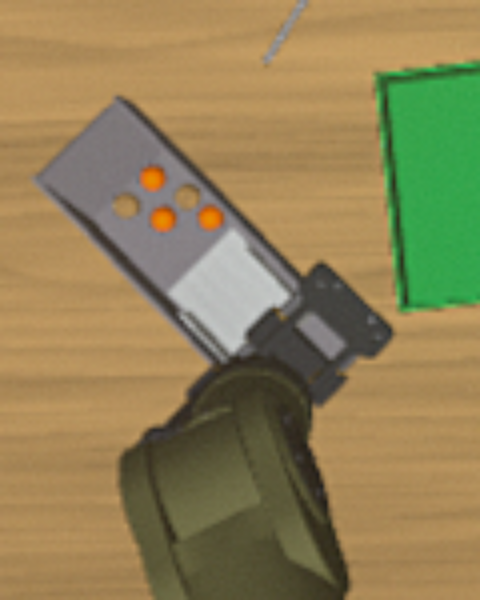

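View pics/n_s.png

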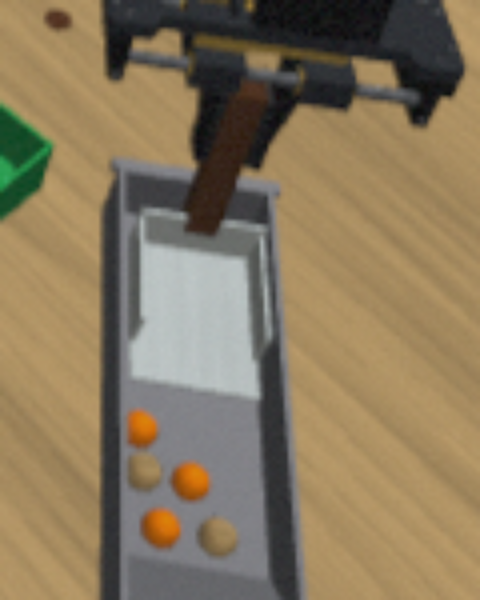

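>>> send_rows(
  increments=[
    [[0, 0, 0], [-3, -0.2, 12.7], 10],
    [[0, 0, 0], [-6.2, -0.5, 25.4], 10],
    [[0, 0, 0], [-6.2, -0.5, 25.4], 10],
    [[0, 0, 0], [-6.2, -0.5, 25.4], 10],
  ],
)

```text
clock: 26.3
eef_pos: [439.1, 188.6, 85.6]
tool_rot: [0.924, 0.368, 0.097, -0.039]
wrist_force: [0.1, -0.1, -1.7]
gripper_width: 21.5
```

```bash
python3 - <<'E'
from sc import *
s,o,Rs=where();print(s["qpos"].round(2))
for n,c,x,y in(("t",T,170,180),("s",S,400,200)): cv2.imwrite(f"pics/o_{n}.png",cv2.resize(cv2.cvtColor(c["frame"],4)[y:y+120,x:x+120],None,fx=5,fy=5))
rows(s,[lip(95,5,0)],[10],10)
E
```

```text
scoop [486.6 233.5   4.6] yaw/p [43.5 -0.1  0. ] bin xy [-28.2  -0. ] F [ 0.5 -0.3 -2.7] w 21.96450312196466 t 26.4
[-0.8  -0.09  0.38  2.2  -0.05  0.82 -1.2 ]
[[[0.0,-0.0,-0.0],[7.2,-0.0,1.5],10],[[0.0,-0.0,-0.0],[14.4,-0.0,3.0],10],[[0.0,-0.0,-0.0],[21.5,-0.0,4.5],10],[[0.0,-0.0,-0.0],[28.7,-0.0,6.0],10],[[0.0,-0.0,-0.1],[35.9,-0.0,7.4],10],[[0.0,-0.0,-0.1],[43.1,-0.0,8.9],10],[[0.0,-0.0,-0.1],[50.2,-0.0,10.4],10],[[0.0,-0.0,-0.1],[57.4,-0.0,11.9],10],[[0.0,-0.0,-0.1],[64.6,-0.0,13.4],10],[[0.1,-0.1,-0.1],[71.8,-0.0,14.9],10]]
```

View pics/o_t.png

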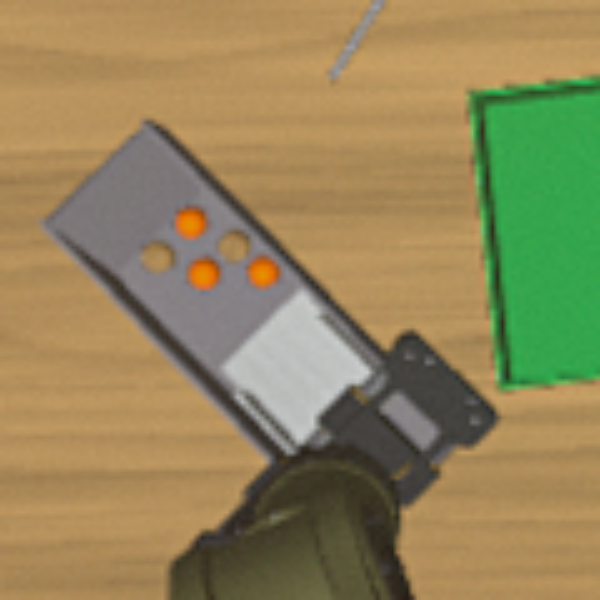

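>>> send_rows(
  increments=[
    [[0, 0, 0], [7, 0, 1.4], 10],
    [[0, 0, 0], [14, 0, 2.9], 10],
    [[0, 0, 0], [21, 0, 4.4], 10],
    [[0, 0, 0], [29, 0, 6], 10],
    [[0, 0, 0], [36, 0, 7.4], 10],
    [[0, 0, 0], [43, 0, 8.9], 10],
    [[0, 0, 0], [50, 0, 10.4], 10],
    [[0, 0, 0], [57, 0, 11.8], 10],
    [[0, 0, 0], [64.5, 0, 13.4], 10],
    [[0, 0, 0], [72, 0, 14.9], 10],
    [[0, 0, 0], [72, 0, 14.9], 10],
  ],
)

```text
clock: 27.78
eef_pos: [493.0, 239.7, 86.4]
tool_rot: [0.924, 0.369, 0.098, -0.039]
wrist_force: [-0.0, 0.1, -2.2]
gripper_width: 21.7
```

```bash
python3 - <<'E'
from sc import *
s,o,Rs=where()
for n,c,x,y in(("t",T,170,180),("s",S,400,250)): cv2.imwrite(f"pics/p_{n}.png",cv2.resize(cv2.cvtColor(c["frame"],4)[y:y+120,x:x+120],None,fx=5,fy=5))
rows(s,[lip(113,5,0)],[4],10)
E
```

```text
scoop [539.8 283.9   4.9] yaw/p [43.5 -0.   0. ] bin xy [45.1 -0.2] F [-1.1 -0.8 -2.6] w 21.625905918479074 t 27.875
[[[0.0,-0.0,-0.0],[4.4,-0.0,0.9],10],[[0.0,-0.0,-0.1],[8.8,-0.0,1.8],10],[[0.0,-0.0,-0.1],[13.2,-0.1,2.7],10],[[0.1,-0.0,-0.1],[17.6,-0.1,3.6],10]]
```

View pics/p_t.png

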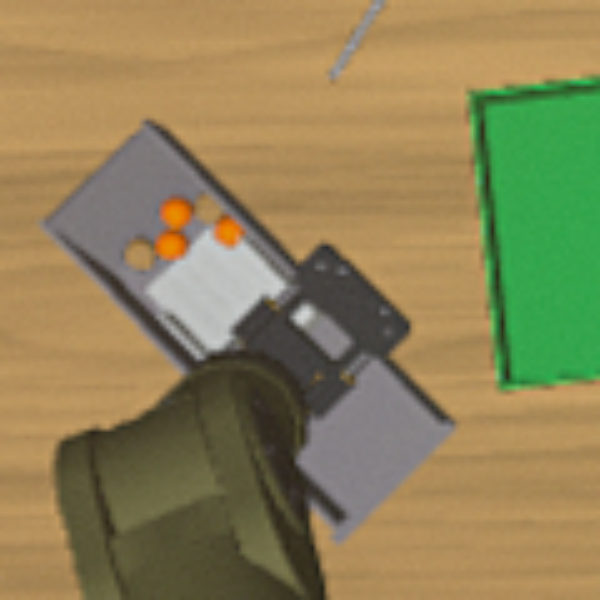

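View pics/p_s.png

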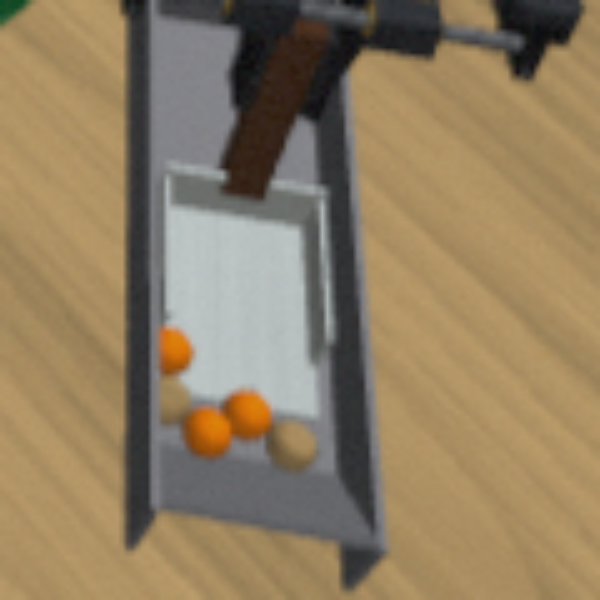

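>>> send_rows(
  increments=[
    [[0, 0, 0], [4, 0, 0.8], 10],
    [[0, 0, 0], [9, 0, 1.8], 10],
    [[0, 0, 0], [13, 0, 2.7], 10],
    [[0, 0, 0], [17.5, 0, 3.6], 10],
    [[0, 0, 0], [17.5, 0, 3.6], 10],
  ],
)

```text
clock: 28.5
eef_pos: [505.9, 251.8, 86.5]
tool_rot: [0.924, 0.368, 0.098, -0.039]
wrist_force: [-0.7, -0.3, -2.2]
gripper_width: 21.9
```

```bash
python3 - <<'E'
from sc import *
s,o,Rs=where()
for n,c,x,y in(("t",T,170,180),("s",S,400,250)): cv2.imwrite(f"pics/q_{n}.png",cv2.resize(cv2.cvtColor(c["frame"],4)[y:y+120,x:x+120],None,fx=5,fy=5))
w=[lip(115+h,5+h,-np.degrees(np.arcsin(max(0,h-1)/100))*0.95) for h in(5,10,15,20,25,30,35,40)]
rows(s,w,[1]*8,10)
E
```

```text
scoop [552.8 296.2   5. ] yaw/p [43.5 -0.  -0. ] bin xy [63.  -0.3] F [ 0.   0.1 -2.7] w 21.659050103107536 t 28.6
[[[0.1,2.2,-0.1],[4.1,-0.1,0.3],10],[[0.1,4.9,-0.1],[5.4,-0.1,1.3],10],[[0.1,7.6,-0.1],[6.9,-0.1,2.5],10],[[0.1,10.4,-0.1],[8.6,-0.1,4.0],10],[[0.1,13.2,-0.1],[10.6,-0.1,5.7],10],[[0.1,16.0,-0.1],[12.7,-0.1,7.7],10],[[0.1,18.9,-0.1],[15.2,-0.1,10.0],10],[[0.1,21.8,-0.1],[17.8,-0.2,12.5],10]]
```

View pics/q_t.png

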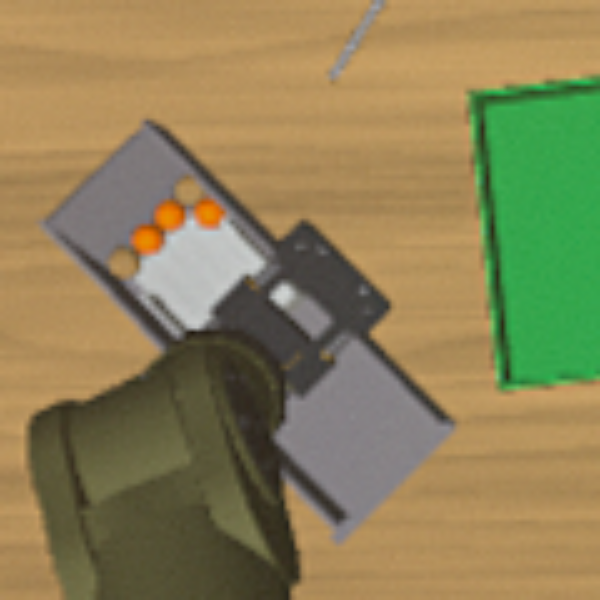

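View pics/q_s.png

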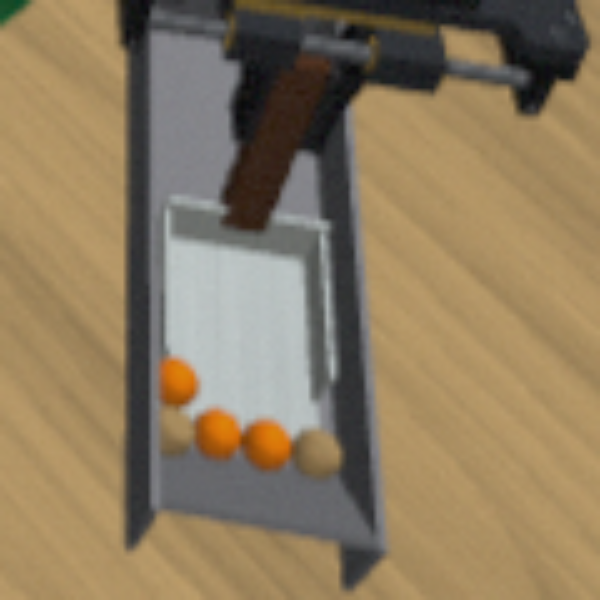

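>>> send_rows(
  increments=[
    [[0, 2.2, 0], [4, 0, 0.3], 10],
    [[0, 5, 0], [5.4, 0, 1.3], 10],
    [[0, 7.5, 0], [7, 0, 2.5], 10],
    [[0, 10.4, 0], [8.6, 0, 4], 10],
    [[0, 13.2, 0], [10.6, 0, 5.7], 10],
    [[0, 13.2, 0], [10.6, 0, 5.7], 10],
  ],
)

```text
clock: 29.35
eef_pos: [512.8, 258.6, 82.3]
tool_rot: [0.907, 0.361, 0.202, -0.081]
wrist_force: [-0.7, -0.5, -1.6]
gripper_width: 22.0
```

```bash
python3 - <<'E'
from sc import *
s,o,Rs=where();print("lip",(o+Rs.apply([50,0,0])).round(1),"rear",(o+Rs.apply([-50,0,0])).round(1))
for n,c,x,y in(("t",T,170,180),("s",S,400,250)): cv2.imwrite(f"pics/r_{n}.png",cv2.resize(cv2.cvtColor(c["frame"],4)[y:y+120,x:x+120],None,fx=5,fy=5))
w=[lip(115+h,6+h,-np.degrees(np.arcsin(max(0,h-1)/100))*0.95) for h in(25,30,35,40)]
rows(s,w,[1]*4,10)
E
```

```text
scoop [573.4 315.8  18.7] yaw/p [44.2 -9.5  9.1] bin xy [91.3 -0.3] F [-0.2 -0.3 -1.9] w 21.84720436564356 t 29.45
lip [608.7 349.3  30.2] rear [538.  282.3   7.3]
[[[0.1,0.0,-0.1],[0.3,-0.1,-0.8],10],[[0.1,2.8,-0.1],[2.0,-0.1,1.7],10],[[0.1,5.7,-0.1],[3.9,-0.1,4.4],10],[[0.1,8.6,-0.1],[5.9,-0.1,7.5],10]]
```

View pics/r_s.png

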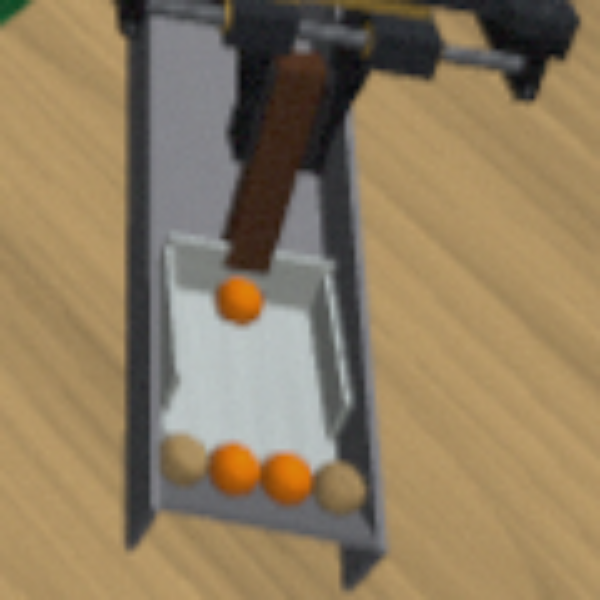

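View pics/r_t.png

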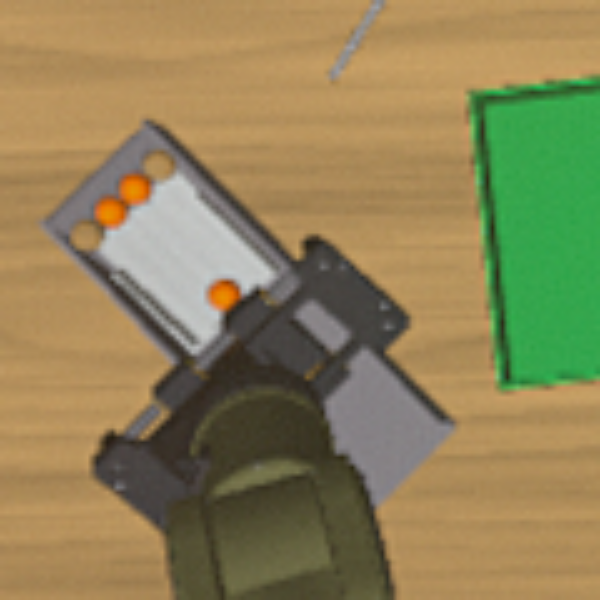

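```bash
python3 - <<'E'
from sc import *
s,o,Rs=where()
w=[lip(118.5+h,5.5+h,-np.degrees(np.arcsin(max(0,h-1)/100))*0.98) for h in(26,30,34,38,42)]
rows(s,w,[2,1,1,1,1],10)
E
```

```text
scoop [573.8 316.1  19. ] yaw/p [44.3 -9.6  9.2] bin xy [91.9 -0.3] F [-0.4 -0.5 -2.1] w 21.46225162007184 t 29.55
[[[0.0,0.5,-0.0],[1.1,-0.1,1.2],10],[[0.1,1.0,-0.1],[2.3,-0.1,2.4],10],[[0.1,3.3,-0.1],[3.5,-0.1,4.5],10],[[0.1,5.7,-0.1],[4.9,-0.2,6.9],10],[[0.1,8.1,-0.1],[6.4,-0.2,9.4],10],[[0.1,10.5,-0.1],[8.0,-0.2,12.2],10]]
```

>>> send_rows(
  increments=[
    [[0, 0.5, 0], [1.1, 0, 1.2], 10],
    [[0, 1, 0], [2.3, 0, 2.4], 10],
    [[0, 3.3, 0], [3.5, 0, 4.5], 10],
    [[0, 5.7, 0], [5, 0, 7], 10],
    [[0, 8, 0], [6.4, 0, 9.4], 10],
    [[0, 10.5, 0], [8, 0, 12.2], 10],
    [[0, 10.5, 0], [8, 0, 12.2], 10],
  ],
)

```text
clock: 30.42
eef_pos: [522.6, 267.7, 74.8]
tool_rot: [0.884, 0.352, 0.284, -0.113]
wrist_force: [-0.2, -0.1, -2.9]
gripper_width: 21.4
```

```bash
python3 - <<'E'
from sc import *
s,o,Rs=where();print("lip",(o+Rs.apply([50,0,0])).round(1),"rear",(o+Rs.apply([-50,0,0])).round(1))
for n,c,x,y in(("t",T,170,180),("s",S,400,250)): cv2.imwrite(f"pics/s_{n}.png",cv2.resize(cv2.cvtColor(c["frame"],4)[y:y+120,x:x+120],None,fx=5,fy=5))
E
```

```text
scoop [590.5 331.8  27.5] yaw/p [ 46.  -17.   16.8] bin xy [114.8  -0.5] F [ 0.7  0.7 -3. ] w 21.67125151772972 t 30.525
lip [623.7 363.3  47.6] rear [557.3 300.3   7.4]
```

View pics/s_s.png

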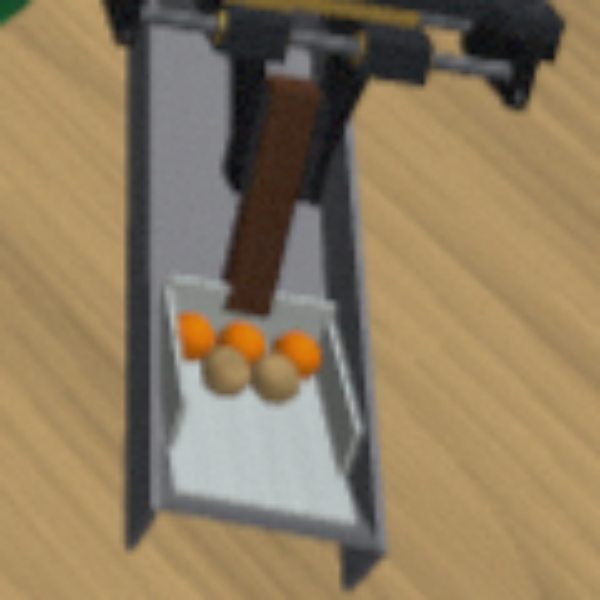

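View pics/s_t.png

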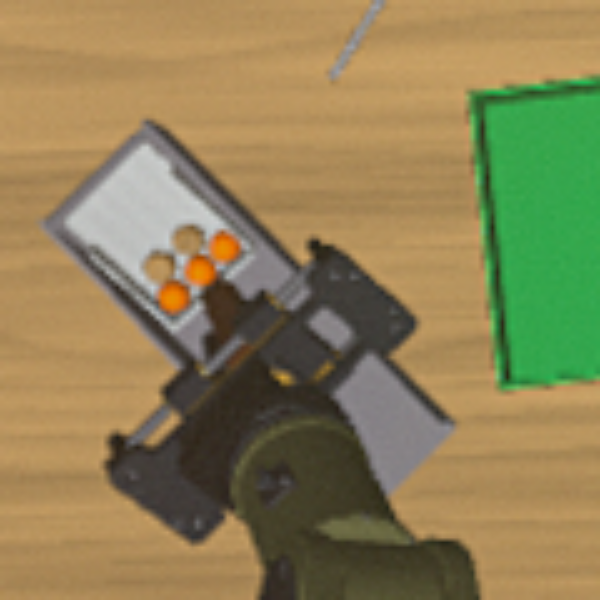

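```bash
python3 - <<'E'
from sc import *
s,o,Rs=where()
rows(s,[scoop([588,329,75],BY,-22),scoop([575,310,115],BY,-20),scoop([545,230,120],33,-18)],[3,2,5],10)
E
```

```text
scoop [590.9 332.1  28.1] yaw/p [ 46.1 -17.   16.8] bin xy [115.3  -0.5] F [ 0.8  0.2 -3.3] w 21.86506457222711 t 30.625
[[[0.0,-0.6,-0.0],[9.0,0.2,-14.0],10],[[0.1,-1.2,-0.0],[17.9,0.4,-28.0],10],[[0.1,-1.8,-0.0],[26.9,0.6,-42.0],10],[[0.1,-2.8,-0.0],[31.1,3.0,-65.5],10],[[0.1,-3.8,-0.0],[35.3,5.4,-89.0],10],[[-1.0,-4.2,1.7],[24.3,9.7,-98.9],10],[[-2.2,-4.6,3.5],[13.4,14.0,-108.8],10],[[-3.3,-5.0,5.3],[2.4,18.3,-118.7],10],[[-4.5,-5.3,7.1],[-8.6,22.5,-128.6],10],[[-5.6,-5.7,8.9],[-19.6,26.8,-138.5],10]]
```

>>> send_rows(
  increments=[
    [[0, -0.6, 0], [9, 0, -14], 10],
    [[0, -1.2, 0], [18, 0.4, -28], 10],
    [[0, -1.8, 0], [27, 0.6, -42], 10],
    [[0, -2.8, 0], [31, 3, -65.5], 10],
    [[0, -3.8, 0], [35, 5.4, -89], 10],
    [[-1, -4.2, 1.7], [24, 9.7, -99], 10],
    [[-2.2, -4.6, 3.5], [13, 14, -109], 10],
    [[-3.3, -5, 5.3], [2.4, 18, -119], 10],
    [[-4.5, -5.3, 7], [-8.6, 22.5, -128.6], 10],
    [[-5.6, -5.7, 9], [-19.6, 27, -138.5], 10],
    [[-5.6, -5.7, 9], [-19.6, 27, -138.5], 10],
  ],
)

```text
clock: 32.0
eef_pos: [476.0, 183.5, 176.1]
tool_rot: [0.927, 0.274, 0.247, -0.074]
wrist_force: [-0.3, 0.1, -1.2]
gripper_width: 21.8
```

```bash
python3 - <<'E'
from sc import *
s,o,Rs=where();print(s["qpos"].round(2))
for n,c,x,y in(("t",T,170,150),("s",S,350,200)): cv2.imwrite(f"pics/u_{n}.png",cv2.resize(cv2.cvtColor(c["frame"],4)[y:y+150,x:x+160],None,fx=4,fy=4))
rows(s,[scoop([540,35,115],5.2,-14)],[11],10)
E
```

```text
scoop [549.6 228.8 118.2] yaw/p [ 34.  -14.9  10. ] bin xy [ 14.1 -46.9] F [ 0.1 -1.5 -2.7] w 22.066276036300337 t 32.1
[-0.13 -0.3  -0.17  2.27 -0.29  0.68 -1.12]
[[[-1.2,-0.3,2.2],[-7.7,10.9,-4.7],10],[[-2.4,-0.7,4.4],[-15.4,21.7,-9.4],10],[[-3.5,-1.0,6.6],[-23.1,32.6,-14.1],10],[[-4.7,-1.4,8.8],[-30.9,43.4,-18.8],10],[[-5.9,-1.7,11.0],[-38.6,54.3,-23.6],10],[[-7.1,-2.1,13.3],[-46.3,65.1,-28.3],10],[[-8.3,-2.4,15.5],[-54.0,76.0,-33.0],10],[[-9.4,-2.7,17.7],[-61.7,86.8,-37.7],10],[[-10.6,-3.1,19.9],[-69.4,97.7,-42.4],10],[[-11.8,-3.4,22.1],[-77.2,108.5,-47.1],10],[[-13.0,-3.8,24.3],[-84.9,119.4,-51.8],10]]
```

View pics/u_s.png

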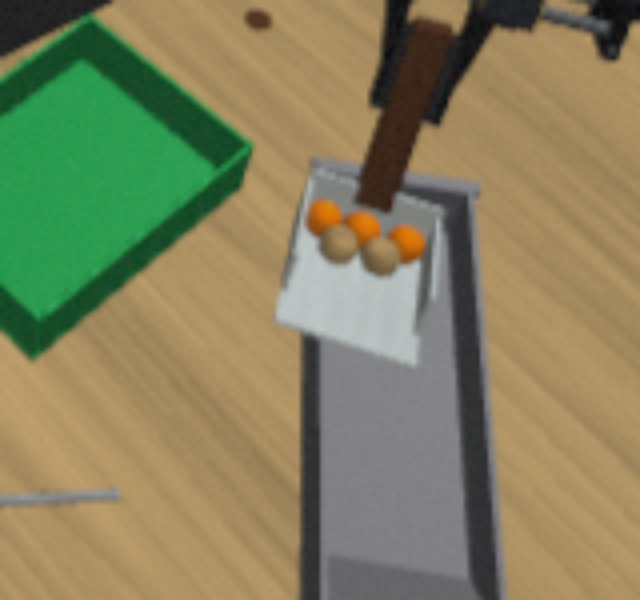

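```bash
python3 - <<'E'
from sc import *
s,o,Rs=where();print(s["qpos"].round(3))
rows(s,[scoop([585,150,112],20,-15),scoop([590,40,105],5.2,-12)],[5,6],10)
E
```

```text
scoop [549.4 229.9 118.4] yaw/p [ 34.2 -14.9  10.1] bin xy [ 14.8 -45.9] F [-0.3  0.4 -2.3] w 21.539594281202902 t 32.2
[-0.139 -0.301 -0.162  2.271 -0.292  0.68  -1.122]
[[[-1.2,-0.6,2.3],[-1.6,13.5,-0.5],10],[[-2.5,-1.2,4.5],[-3.3,27.1,-1.0],10],[[-3.7,-1.7,6.8],[-4.9,40.6,-1.5],10],[[-5.0,-2.3,9.0],[-6.6,54.1,-2.0],10],[[-6.2,-2.9,11.3],[-8.2,67.7,-2.5],10],[[-7.3,-3.4,13.5],[-14.9,80.4,-5.9],10],[[-8.4,-3.8,15.7],[-21.7,93.1,-9.2],10],[[-9.5,-4.3,17.9],[-28.4,105.9,-12.6],10],[[-10.5,-4.8,20.2],[-35.1,118.6,-16.0],10],[[-11.6,-5.3,22.4],[-41.8,131.3,-19.4],10],[[-12.7,-5.8,24.6],[-48.5,144.0,-22.8],10]]
```

>>> send_rows(
  increments=[
    [[-1, -0.6, 2], [4, 12, 3], 10],
    [[-2.4, -1.2, 4.5], [4, 26, 4], 10],
    [[-3.7, -1.7, 6.8], [-1, 40.6, 1], 10],
    [[-5, -2.3, 9], [-5, 54, -1], 10],
    [[-6.2, -2.9, 11.3], [-8, 67.7, -2.5], 10],
    [[-7.3, -3.4, 13.5], [-15, 80.5, -6], 10],
    [[-8.4, -3.8, 15.7], [-21.7, 93, -9], 10],
    [[-9.5, -4.3, 18], [-28.4, 106, -12.6], 10],
    [[-10.5, -4.8, 20.2], [-35, 118.6, -16], 10],
    [[-11.6, -5.3, 22.4], [-42, 131, -19.4], 10],
    [[-12.7, -5.8, 24.6], [-48.5, 144, -22.8], 10],
    [[-12.7, -5.8, 24.6], [-48.5, 144, -22.8], 10],
  ],
)

```text
clock: 33.7
eef_pos: [510.0, 31.6, 171.2]
tool_rot: [0.977, 0.043, 0.207, -0.009]
wrist_force: [-0.2, 0.0, -1.7]
gripper_width: 22.1
```

```bash
python3 - <<'E'
from sc import *
s,o,Rs=where();print(s["qpos"].round(3))
for n,c,x,y in(("t",T,230,150),("s",S,290,140)): cv2.imwrite(f"pics/v_{n}.png",cv2.resize(cv2.cvtColor(c["frame"],4)[y:y+150,x:x+160],None,fx=4,fy=4))
# dump: lip at tray (5,0)
TC=np.array([581.4,34.8]);c,sn=np.cos(np.radians(5.2)),np.sin(np.radians(5.2))
L=lambda x,z,p:scoop([TC[0]+c*x,TC[1]+sn*x,z],5.2,p,point=(50,0,0))
rows(s,[L(30,75,-5),L(20,45,5),L(15,30,20),L(15,26,35)],[2,3,3,3],10)
E
```

```text
scoop [590.   40.1 105. ] yaw/p [  5.3 -11.9   1.1] bin xy [ -86.8 -211.4] F [ 0.5  0.7 -2.6] w 21.72035654771022 t 33.8
[ 0.091 -0.242 -0.191  2.201 -0.058  0.76  -1.551]
[[[0.0,-3.5,0.0],[-14.3,2.3,7.3],10],[[0.0,-7.0,0.0],[-28.6,4.5,14.7],10],[[0.0,-10.3,0.0],[-28.7,4.5,18.3],10],[[0.0,-13.6,0.0],[-28.8,4.5,21.9],10],[[0.0,-17.0,0.0],[-28.9,4.5,25.5],10],[[0.0,-22.0,-0.0],[-20.8,4.5,25.5],10],[[0.0,-27.0,-0.0],[-12.7,4.5,25.6],10],[[0.0,-32.0,-0.0],[-4.6,4.5,25.6],10],[[0.0,-37.0,-0.0],[7.1,4.5,26.2],10],[[0.0,-42.0,-0.0],[18.8,4.5,26.7],10],[[0.0,-47.0,-0.0],[30.5,4.5,27.2],10]]
```

View pics/v_s.png

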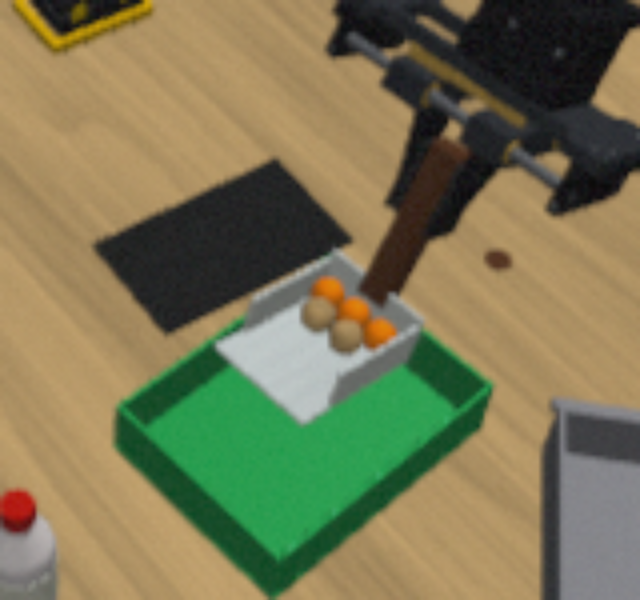

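View pics/v_t.png

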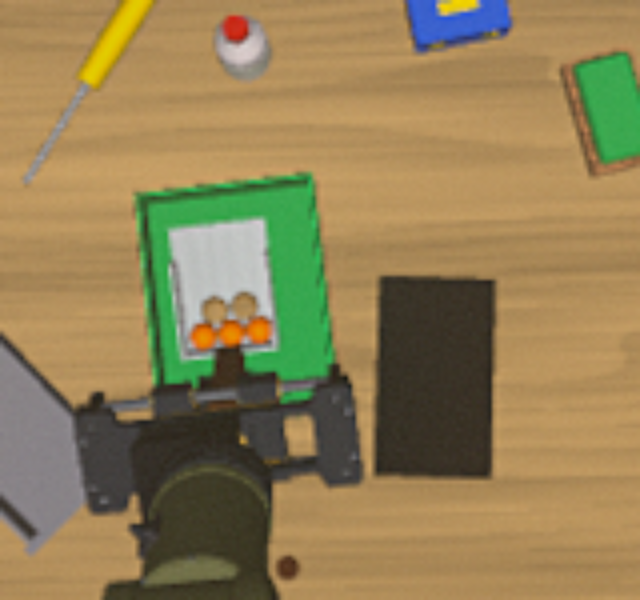

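>>> send_rows(
  increments=[
    [[0, -3.5, 0], [-14, 2.3, 7], 10],
    [[0, -7, 0], [-28.6, 4.5, 14.7], 10],
    [[0, -10.3, 0], [-28.7, 4.5, 18], 10],
    [[0, -13.6, 0], [-28.8, 4.5, 22], 10],
    [[0, -17, 0], [-29, 4.5, 25.5], 10],
    [[0, -22, 0], [-21, 4.5, 25.5], 10],
    [[0, -27, 0], [-12.7, 4.5, 25.6], 10],
    [[0, -29, 0], [-9.5, 4.5, 25.6], 10],
    [[0, -32, 0], [-4.6, 4.5, 25.6], 10],
    [[0, -32, 0], [-4.6, 4.5, 25.6], 10],
  ],
)

```text
clock: 35.05
eef_pos: [517.9, 29.7, 145.6]
tool_rot: [0.997, 0.046, -0.069, 0.003]
wrist_force: [-0.5, 0.3, -1.8]
gripper_width: 21.8
```

```bash
python3 - <<'E'
from sc import *
s,o,Rs=where();print(s["qpos"].round(3))
for n,c,x,y in(("t",T,230,150),("s",S,290,140)): cv2.imwrite(f"pics/w_{n}.png",cv2.resize(cv2.cvtColor(c["frame"],4)[y:y+150,x:x+160],None,fx=4,fy=4))
TC=np.array([581.4,34.8]);c,sn=np.cos(np.radians(5.2)),np.sin(np.radians(5.2))
L=lambda x,z,p:scoop([TC[0]+c*x,TC[1]+sn*x,z],5.2,p,point=(50,0,0))
rows(s,[L(15,30,35)],[4],10)
E
```

```text
scoop [549.7  32.3  47. ] yaw/p [ 5.6 19.9 -1.9] bin xy [-121.3 -189.3] F [ 0.3 -0.4 -2.1] w 22.01185586641165 t 35.15
[ 0.07   0.211 -0.199  1.756  0.038  1.318 -1.62 ]
[[[0.0,-3.8,0.0],[7.5,0.1,-5.3],10],[[0.0,-7.5,0.0],[15.0,0.2,-10.7],10],[[0.0,-11.3,0.0],[22.5,0.3,-16.0],10],[[0.0,-15.0,0.0],[29.9,0.4,-21.3],10]]
```

View pics/w_s.png

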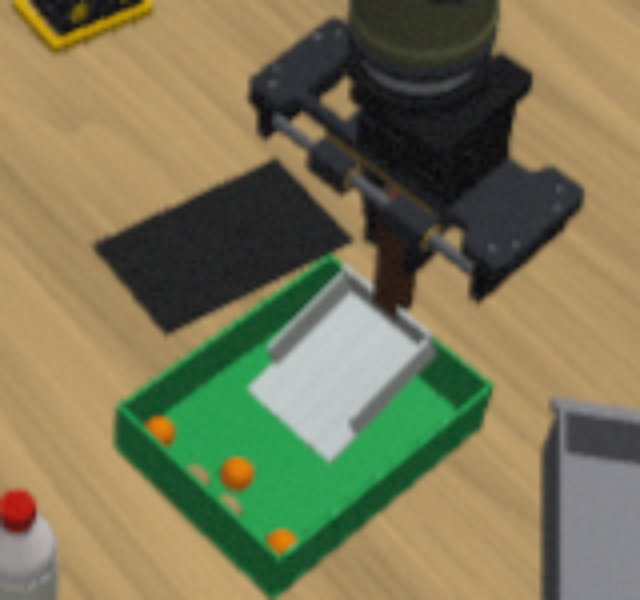

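```bash
python3 - <<'E'
from sc import *
s,o,Rs=where()
for u,p,a in blobs(T,(0,0,0),(180,255,75),(322,215,358,275),100): print(u.round(1),a,onz(T,*u,4),rect(T,p,4))
for u,p,a in blobs(S,(0,0,0),(180,255,75),(312,178,380,225),100): print(u.round(1),a,onz(S,*u,4),rect(S,p,4))
rows(s,[scoop([560,33,90],5.2,10),scoop([580,30,110],3,0),scoop([570,-60,110],0,0)],[3,3,4],10)
E
```

```text
scoop [549.2  32.   47.2] yaw/p [ 5.5 19.9 -1.9] bin xy [-121.9 -189.2] F [ 0.3 -0.6 -1.7] w 21.880602780113605 t 35.25
[338.8 244.4] 1366.4375 [ 515.10533797 -128.85369179    4.        ] [ 516.1 -128.9  167.    97.1   -3.5]
[345.4 201.5] 1375.5 [ 520.5527017  -125.95319966    4.        ] [ 517.8 -127.2  168.2   98.    -3.6]
[[[0.0,3.3,0.0],[-3.6,0.0,-11.5],10],[[0.0,6.7,0.0],[-7.1,0.0,-22.9],10],[[0.0,10.0,0.0],[-10.7,0.0,-34.4],10],[[0.0,13.3,0.7],[-9.6,0.8,-37.9],10],[[-0.0,16.6,1.5],[-8.6,1.6,-41.3],10],[[-0.0,20.0,2.2],[-7.5,2.3,-44.8],10],[[-0.1,20.0,3.0],[-12.0,23.7,-44.2],10],[[-0.1,20.0,3.7],[-16.4,45.0,-43.6],10],[[-0.1,20.0,4.5],[-20.8,66.3,-42.9],10],[[-0.1,20.0,5.2],[-25.2,87.6,-42.3],10]]
```

>>> send_rows(
  increments=[
    [[0, 3.3, 0], [-3.6, 0, -11.5], 10],
    [[0, 6.7, 0], [-7, 0, -23], 10],
    [[0, 10, 0], [-10.7, 0, -34.4], 10],
    [[0, 13.3, 0.7], [-9.6, 0.8, -38], 10],
    [[0, 16.6, 1.5], [-8.6, 1.6, -41.3], 10],
    [[0, 20, 2.2], [-7.5, 2.3, -45], 10],
    [[0, 20, 3], [-12, 24, -44], 10],
    [[0, 20, 3.7], [-16.4, 45, -43.6], 10],
    [[0, 20, 4.5], [-20.8, 66, -43], 10],
    [[0, 20, 5.2], [-25, 87.6, -42.3], 10],
    [[0, 20, 5.2], [-25, 87.6, -42.3], 10],
  ],
)

```text
clock: 36.62
eef_pos: [504.9, -62.7, 191.1]
tool_rot: [0.995, -0.002, 0.104, -0.001]
wrist_force: [-0.6, 0.7, -1.7]
gripper_width: 21.2
```

```bash
python3 - <<'E'
from sc import *
s,o,Rs=where();print(s["qpos"].round(3))
for n,c,x,y in(("t",T,230,150),("s",S,290,140)): cv2.imwrite(f"pics/x_{n}.png",cv2.resize(cv2.cvtColor(c["frame"],4)[y:y+150,x:x+160],None,fx=4,fy=4))
rows(s,[scoop([530,-128,60],0,0),scoop([516.5,-128.3,25],0,0),scoop([516.5,-128.3,5],0,0)],[4,3,3],10)
E
```

```text
scoop [570.3 -59.7 109.8] yaw/p [ 0.  -0.   0.2] bin xy [-169.8 -270.1] F [-0.3  0.1 -2.4] w 21.55600570681766 t 36.725
[ 0.181 -0.114 -0.094  2.007 -0.037  1.04  -1.469]
[[[-0.0,-0.0,-0.0],[-12.4,17.1,10.0],10],[[-0.1,-0.0,-0.0],[-24.8,34.1,20.0],10],[[-0.1,-0.0,-0.0],[-37.3,51.2,30.1],10],[[-0.2,-0.0,-0.0],[-49.7,68.2,40.1],10],[[-0.2,-0.0,-0.0],[-56.5,68.4,50.6],10],[[-0.2,-0.0,-0.0],[-63.4,68.5,61.0],10],[[-0.2,-0.0,-0.0],[-70.2,68.6,71.5],10],[[-0.2,-0.0,-0.0],[-71.6,68.7,78.0],10],[[-0.2,-0.0,-0.0],[-73.0,68.7,84.6],10],[[-0.2,-0.0,-0.0],[-74.3,68.7,91.1],10]]
```

View pics/x_t.png

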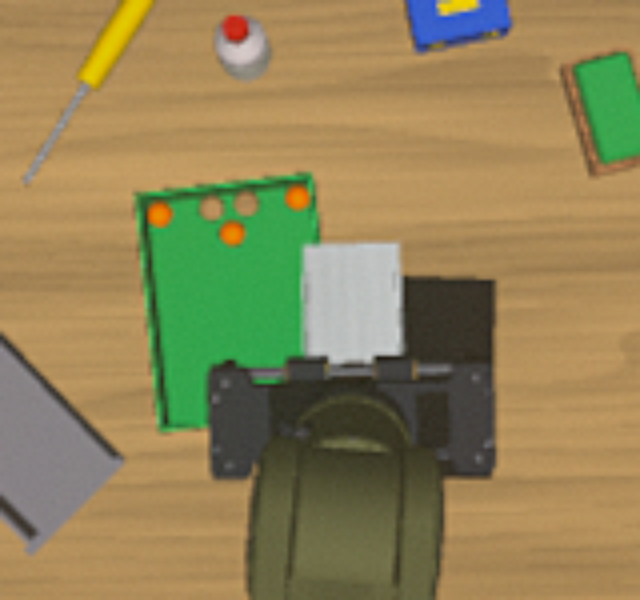

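>>> send_rows(
  increments=[
    [[0, 0, 0], [-12, 17, 7], 10],
    [[0, 0, 0], [-25, 34, 14], 10],
    [[0, 0, 0], [-37, 51, 25], 10],
    [[0, 0, 0], [-50, 68, 40], 10],
    [[0, 0, 0], [-56.5, 68.4, 50.6], 10],
    [[0, 0, 0], [-63, 68.5, 61], 10],
    [[0, 0, 0], [-70, 68.6, 71.5], 10],
    [[0, 0, 0], [-71.6, 68.7, 78], 10],
    [[0, 0, 0], [-73, 68.7, 84.5], 10],
    [[0, 0, 0], [-74, 68.7, 90], 10],
    [[0, 0, 0], [-74, 68.7, 90], 10],
  ],
)

```text
clock: 38.1
eef_pos: [451.4, -128.2, 87.1]
tool_rot: [0.995, -0.0, 0.104, -0.002]
wrist_force: [0.1, -0.2, -1.5]
gripper_width: 21.5
```

```bash
python3 - <<'E'
from sc import *
s,o,Rs=where();print(s["qpos"].round(3))
rows(s,[scoop([516.5,-128.3,3.5],0,0)],[2],10)
E
```

```text
scoop [ 516.9 -128.1    6.3] yaw/p [ 0.  -0.   0.2] bin xy [-255.6 -282.8] F [ 0.6  0.2 -1.9] w 21.77024622151255 t 38.2
[ 0.251 -0.091  0.014  2.209 -0.077  0.823 -1.259]
[[[-0.1,-0.0,-0.0],[-0.5,-0.0,1.3],10],[[-0.2,-0.0,-0.0],[-1.0,-0.1,2.7],10]]
```

Now lower the last 2–3 mm, open, and withdraw along the handle axis.

>>> send_rows(
  increments=[
    [[0, 0, 0], [-0.5, 0, 1.5], 10],
    [[0, 0, 0], [-0.9, 0, 2.7], 10],
    [[0, 0, 0], [-0.9, 0, 2.7], 10],
    [[0, 0, 0], [-0.9, 0, 2.7], 35],
    [[0, 0, 0], [-0.9, 0, 2.7], 50],
    [[0, 0, 0], [-0.9, 0, 2.7], 50],
    [[0, 0, 0], [-0.9, 0, -17], 50],
    [[0, 0, 0], [-0.9, 0, -40], 50],
    [[0, 0, 0], [-0.9, 0, -65], 50],
    [[0, 0, 0], [-0.9, 0, -75], 50],
  ],
)

```text
clock: 39.45
eef_pos: [436.0, -128.9, 162.4]
tool_rot: [0.994, -0.0, 0.106, -0.001]
wrist_force: [-0.7, -0.5, -0.3]
gripper_width: 49.9
```

```bash
python3 - <<'E'
from sc import *
s,o,Rs=where();print(s["qpos"].round(3),s["eef_pos"])
for n,c,x,y in(("t",T,290,160),("s",S,250,90)): cv2.imwrite(f"pics/y_{n}.png",cv2.resize(cv2.cvtColor(c["frame"],4)[y:y+150,x:x+160],None,fx=4,fy=4))
p=s["eef_pos"];rows(s,[([460,-131,225],tool(0,-6)),([480,-30,280],tool(0))],[3,5],50)
E
```

```text
scoop [ 501.2 -128.6   80.5] yaw/p [-0.  -0.1  0.1] bin xy [-267.4 -272.3] F [-0.5  0.3 -0.1] w 49.74884330770207 t 39.55
[ 0.26  -0.213  0.016  2.151 -0.067  1.001 -1.265] [ 435.92511502 -128.81317119  161.78666912]
[[[-0.0,-2.0,-0.0],[12.3,0.7,-18.9],50],[[-0.1,-4.1,-0.0],[24.6,1.3,-37.8],50],[[-0.1,-6.1,-0.0],[36.8,2.0,-56.7],50],[[-0.1,-7.3,-0.0],[43.0,-18.2,-66.6],50],[[-0.1,-8.5,-0.0],[49.3,-38.4,-76.5],50],[[-0.1,-9.7,-0.0],[55.5,-58.7,-86.3],50],[[-0.1,-10.9,-0.0],[61.7,-78.9,-96.2],50],[[-0.1,-12.1,-0.0],[67.9,-99.1,-106.0],50]]
```

View pics/y_s.png

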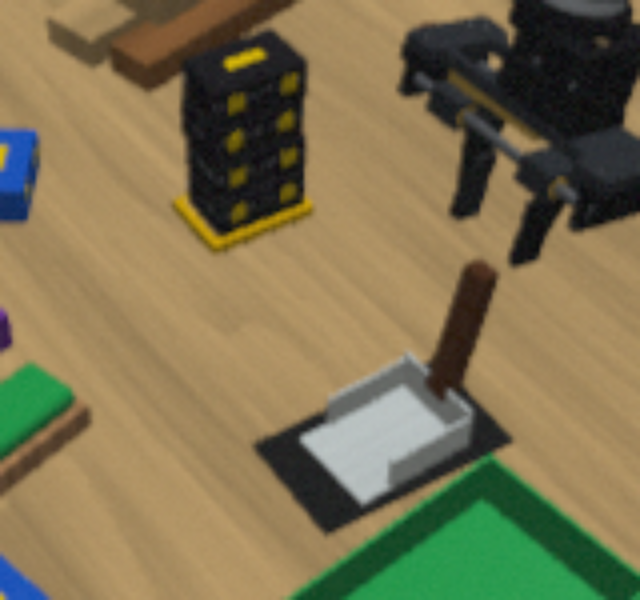

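>>> send_rows(
  increments=[
    [[0, -2, 0], [12, 0, -19], 50],
    [[0, -4, 0], [25, 0, -38], 50],
    [[0, -6, 0], [37, -5, -57], 50],
    [[0, -7.5, 0], [45, -35, -67], 50],
    [[0, -9, 0], [55, -75, -77], 50],
    [[0, -10, 0], [65, -120, -85], 50],
    [[0, -12, 0], [75, -165, -90], 50],
    [[0, -12, 0], [80, -210, -92], 50],
    [[0, -12, 0], [80, -255, -92], 50],
    [[0, -12, 0], [80, -300, -92], 50],
    [[0, -12, 0], [80, -300, -92], 50],
    [[0, -12, 0], [80, -300, -92], 50],
  ],
)

```text
clock: 41.05
eef_pos: [494.7, 170.2, 268.1]
tool_rot: [1.0, -0.0, 0.0, -0.001]
wrist_force: [0.9, -1.4, -0.5]
gripper_width: 49.9
```

```bash
python3 - <<'E'
from sc import *
s,o,Rs=where();print(s["eef_pos"])
for n,c in(("t",T),("s",S)): cv2.imwrite(f"pics/z_{n}.png",cv2.resize(cv2.cvtColor(c["frame"],4)[90:300,170:460],None,fx=2.7,fy=2.7))
print("scoop",[(u.round(1),rect(T,q,6.5)) for u,q,a in blobs(T,(0,0,120),(180,60,255),(315,215,365,265),50)])
for u,q,a in blobs(T,*Y,(405,235,450,280),3): print("col top",u.round(1),onz(T,*u,156).round(1),rect(T,q,156))
for u,q,a in blobs(S,*Y,(290,80,335,160),3): print("col scn",u.round(1),onz(S,*u,156).round(1),rect(S,q,156))
E
```

```text
scoop [541.9 169.4 175.5] yaw/p [-0.1 11.9  0.1] bin xy [-32.4 -84.6] F [ 0.2 -1.6  0.2] w 50.23083524904188 t 41.15
[495.01295564 169.30183712 268.62822608]
scoop [(array([338.6, 243.8]), array([ 5.164e+02, -1.285e+02,  1.020e+02,  7.970e+01,  4.000e-01]))]
col top [425.9 276.4] [ 409.3 -379.3  156. ] [ 409.3 -381.7   17.     2.9   88.4]
col top [432.1 262.2] [ 450.6 -400.4  156. ] [ 450.5 -400.3   35.    13.4   -3.6]
col top [414.2 259. ] [ 461.6 -347.6  156. ] [ 454.4 -366.    91.3   64.3   -3.8]
col scn [309.7 145.9] [ 565.  -246.3  156. ] [ 551.3 -259.    89.7   67.4   -4.3]
col scn [311.1 104.8] [ 450.8 -400.8  156. ] [ 450.5 -401.1   35.6   15.9   -3.1]
```

View pics/z_t.png

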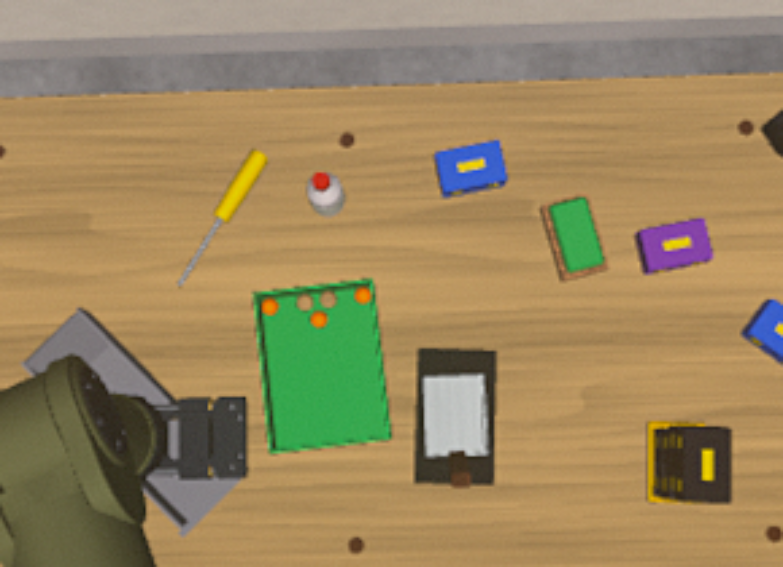

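View pics/z_s.png

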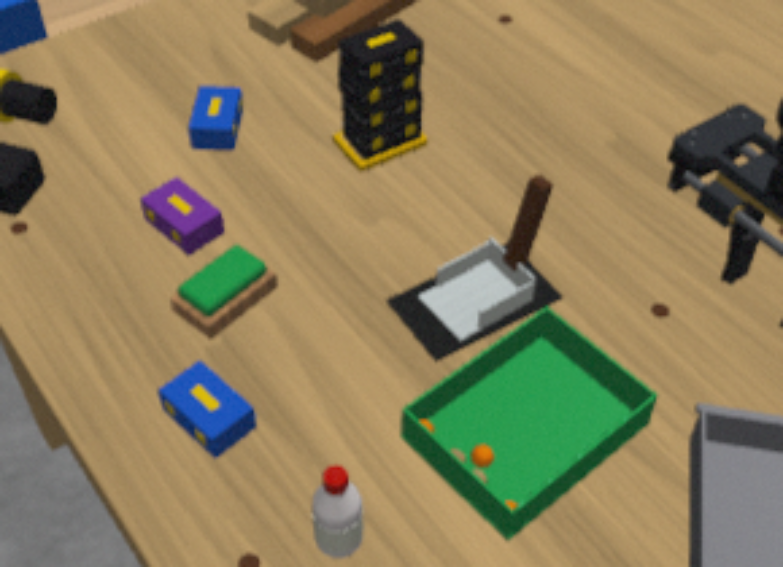

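The final views show all five knobs in the tray (top crop, around (269–363, 296–320)). The scoop lies centred on its mat at (456,415), the four-case column is square on the stand, and the bystanders are where they started. Handing in.

```bash
python3 - <<'E'
from station import r
print(r.job_done())
E
```

```text
the job is handed in; nothing more can be done
None
```

The job is handed in and, by my last checks, complete; the hand-in itself reports no verdict.

- **Cases:** all four black cases are in one column on the yellow stand. The top badge measured (450.6, −400.4) mm against the stand's centre at about (451, −400.5), and turned −3.6° against the stand's −3.2°. The lower cases were only checked by eye in the pictures, where the column looks straight.
- **Knobs:** one scoop pass brought all five knobs out of the bin and tipped them into the green tray. They show there in both views, and the fingers never went near them.
- **Scoop:** it lies flat on its mat at (516.4, −128.5) mm, with the mat's centre at about (516.5, −128.3).
- **Bystanders:** the glue, screwdriver and sanding block had not visibly moved in the last pictures.
- **Time:** it took about 41 s of the 210 s allowed.

Two readings were off along the way. The two cameras disagreed by up to 5 mm until I applied a half-pixel correction. Joint 2 also read −0.301 rad against its −0.3 limit once, while I was carrying the knobs; I moved away from that straight after and nothing was reported.

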